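# Set up a leak test of bearing oilers

### The job

Set the two or three aluminium oilers up for their leak test: stand each upright in a seat of the test fixture and close its neck with a tapered red stopper pushed fully home, leaving any spare stopper in its wooden block. Only when all of them are closed, slide the black air valve grip until its pointer stands on the red line, never running on towards the far stop (full line pressure), and then drop the red C-shaped lock collar, gap down, over the bare rod between the valve body and the grip so that the valve cannot creep back. Leave the other things on the bench alone.

Things in the scene. Friction and masses are not known exactly. Their poses are not given: they have to be found in the camera images.
- test_fixture: fixed air test fixture (place and yaw vary): grey base plate 170x290x8 mm; along its far side an aluminium manifold, top at 34 mm, with three seats; along its near side a slide valve; near right a round gauge up to 68 mm high. Origin: centre of the underside; x to the far side, y left along the seats, z up
- seat_a (a point): centre of the floor of the left seat: a round recess 48 mm wide, 8 mm deep in the manifold's top, floor 26 mm above the bench, seats 90 mm apart; the oilers' 44 mm base drops in; any oiler may go in any seat; a seat left empty closes itself. Axes as the fixture's
- seat_b (a point): centre of the floor of the middle seat: a round recess 48 mm wide, 8 mm deep in the manifold's top, floor 26 mm above the bench, seats 90 mm apart; the oilers' 44 mm base drops in; any oiler may go in any seat; a seat left empty closes itself. Axes as the fixture's
- seat_c (a point): centre of the floor of the right seat: a round recess 48 mm wide, 8 mm deep in the manifold's top, floor 26 mm above the bench, seats 90 mm apart; the oilers' 44 mm base drops in; any oiler may go in any seat; a seat left empty closes itself. Axes as the fixture's
- air_slide (a joint): position of the valve's black carriage along its rod, m: 0 at the valve body (vented; starts within 8 mm of it), growing to the right (-y of the fixture) to 0.062 at the far stop (full line pressure); the red line is at 0.042. About 2 N of friction and some damping; it stays where it is left
- slide_grip (a point): middle of the black fin on the carriage, 64 mm above the bench: fin 12 mm thick along the fixture's x, 24 mm long along y, from 16 mm below to 8 mm above this point; below it a carriage block 30x34 mm whose top is 16 mm below this point. Pinch it across its thickness
- test_line (a point): middle of the red line on the white scale strip on the base plate, robot side; the carriage's white pointer (at its mid length) must stand on it, so slide_grip has then the same fixture y
- rod_gap (a point): point on the axis of the bare rod (9 mm wide, along the fixture's y, axis 34 mm above the bench) where the collar's middle belongs: halfway between valve body and carriage when the carriage is on the red line; that gap is then 42 mm. Valve body and carriage block rise 18 and 14 mm above the axis; the plate lies 26 mm below it
- oiler_a: bearing oiler, loose turned aluminium body, 0.22 kg: cylinder 44 mm in diameter and 34 mm high, short cone, then a filler neck 34 mm in outer diameter from 41 to 70 mm height, open at the top, straight bore 24 mm wide, 29 mm deep. Origin: centre of its underside, z up. Two or three oilers are present; an absent one reads None
- oiler_b: bearing oiler, loose turned aluminium body, 0.22 kg: cylinder 44 mm in diameter and 34 mm high, short cone, then a filler neck 34 mm in outer diameter from 41 to 70 mm height, open at the top, straight bore 24 mm wide, 29 mm deep. Origin: centre of its underside, z up. Two or three oilers are present; an absent one reads None
- oiler_c: bearing oiler, loose turned aluminium body, 0.22 kg: cylinder 44 mm in diameter and 34 mm high, short cone, then a filler neck 34 mm in outer diameter from 41 to 70 mm height, open at the top, straight bore 24 mm wide, 29 mm deep. Origin: centre of its underside, z up. Two or three oilers are present; an absent one reads None
- stopper_block: wooden block 62x178x32 mm, fixed (place and yaw vary), with three 24 mm holes in a row, 56 mm apart along its y (roughly from near to far), in which the stoppers stand. Origin: centre of its underside
- stopper_a: tapered red silicone stopper, rigid, 0.03 kg: shank 20 mm wide under the head, 16 mm at its foot, 22 mm long; head 33 mm wide, 5 mm thick; grip stem on top 15 to 17 mm wide, 24 mm high. Origin: on the axis under the head, z up the stem. Home in a neck the head lies on the rim, origin 70 mm above the oiler's. Starts in the wooden block, origin 32 mm above the bench; always three
- stopper_b: tapered red silicone stopper, rigid, 0.03 kg: shank 20 mm wide under the head, 16 mm at its foot, 22 mm long; head 33 mm wide, 5 mm thick; grip stem on top 15 to 17 mm wide, 24 mm high. Origin: on the axis under the head, z up the stem. Home in a neck the head lies on the rim, origin 70 mm above the oiler's. Starts in the wooden block, origin 32 mm above the bench; always three
- stopper_c: tapered red silicone stopper, rigid, 0.03 kg: shank 20 mm wide under the head, 16 mm at its foot, 22 mm long; head 33 mm wide, 5 mm thick; grip stem on top 15 to 17 mm wide, 24 mm high. Origin: on the axis under the head, z up the stem. Home in a neck the head lies on the rim, origin 70 mm above the oiler's. Starts in the wooden block, origin 32 mm above the bench; always three
- lock_collar: red C-section lock collar, loose, 0.14 kg, 36 mm long along y (the rod's direction), 34 mm wide (48 mm over its foot flanges); open downward, 12 mm gap between two round-ended legs, closed by the bow 27.5 mm above the feet; yellow fin on top. Starts standing on its legs. Origin: between the feet, z up. On the rod it hangs by the bow, feet 3 mm above the plate; either way round will do
- collar_bore (a point): point in the collar's bore at mid length, 23 mm above its feet; when it hangs on the rod this point lies on the rod's axis, 34 mm above the bench
- collar_grip (a point): middle of the collar's yellow fin: 12 mm thick along the collar's x, 26 mm long along its y, from 12 mm below to 12 mm above this point, which is 48 mm above the feet
- micrometer: bystander: micrometer with a green bow, 40x129x16 mm
- marker: bystander: white and black marker pen, 20x130x20 mm
- ball_bearing: bystander: steel ball bearing, 47x47x14 mm
- hex_key: bystander: black hex key, 30x78x6 mm
- rubber_stamp: bystander: rubber stamp with a red knob, 23x38x57 mm
- spanner: bystander: open-end spanner, 30x151x6 mm
Not all that is in view belongs to the job. Leave any purple or turquoise look-alike of the lock_collar alone.

How it is judged:
On the way, in this order (a step that is already met when the one before it is completed fails the run):
1. every oiler stands in a seat with a stopper home in its neck (((horizontal distance between oiler_a and seat_a below 0.006 m and z of oiler_a in the frame of seat_a below 0.003 m) or (horizontal distance between oiler_a and seat_b below 0.006 m and z of oiler_a in the frame of seat_b below 0.003 m) or (horizontal distance between oiler_a and seat_c below 0.006 m and z of oiler_a in the frame of seat_c below 0.003 m)) and angle between each of oiler_a, oiler_b, oiler_c's own z axis and vertical below 0.08 rad and ((horizontal distance between stopper_a and oiler_a below 0.006 m and z of stopper_a in the frame of oiler_a between 0.066 and 0.073 m and angle between stopper_a's own z axis and vertical below 0.12 rad) or (horizontal distance between stopper_b and oiler_a below 0.006 m and z of stopper_b in the frame of oiler_a between 0.066 and 0.073 m and angle between stopper_b's own z axis and vertical below 0.12 rad) or (horizontal distance between stopper_c and oiler_a below 0.006 m and z of stopper_c in the frame of oiler_a between 0.066 and 0.073 m and angle between stopper_c's own z axis and vertical below 0.12 rad)) and ((horizontal distance between oiler_b and seat_a below 0.006 m and z of oiler_b in the frame of seat_a below 0.003 m) or (horizontal distance between oiler_b and seat_b below 0.006 m and z of oiler_b in the frame of seat_b below 0.003 m) or (horizontal distance between oiler_b and seat_c below 0.006 m and z of oiler_b in the frame of seat_c below 0.003 m)) and ((horizontal distance between stopper_a and oiler_b below 0.006 m and z of stopper_a in the frame of oiler_b between 0.066 and 0.073 m and angle between stopper_a's own z axis and vertical below 0.12 rad) or (horizontal distance between stopper_b and oiler_b below 0.006 m and z of stopper_b in the frame of oiler_b between 0.066 and 0.073 m and angle between stopper_b's own z axis and vertical below 0.12 rad) or (horizontal distance between stopper_c and oiler_b below 0.006 m and z of stopper_c in the frame of oiler_b between 0.066 and 0.073 m and angle between stopper_c's own z axis and vertical below 0.12 rad)) and ((horizontal distance between oiler_c and seat_a below 0.006 m and z of oiler_c in the frame of seat_a below 0.003 m) or (horizontal distance between oiler_c and seat_b below 0.006 m and z of oiler_c in the frame of seat_b below 0.003 m) or (horizontal distance between oiler_c and seat_c below 0.006 m and z of oiler_c in the frame of seat_c below 0.003 m)) and ((horizontal distance between stopper_a and oiler_c below 0.006 m and z of stopper_a in the frame of oiler_c between 0.066 and 0.073 m and angle between stopper_a's own z axis and vertical below 0.12 rad) or (horizontal distance between stopper_b and oiler_c below 0.006 m and z of stopper_b in the frame of oiler_c between 0.066 and 0.073 m and angle between stopper_b's own z axis and vertical below 0.12 rad) or (horizontal distance between stopper_c and oiler_c below 0.006 m and z of stopper_c in the frame of oiler_c between 0.066 and 0.073 m and angle between stopper_c's own z axis and vertical below 0.12 rad))), for 0.2 s.
2. the air slide stands on the red line (value of joint air_slide between 0.0385 and 0.0455 m), for 0.2 s.
3. the lock collar hangs on the rod between valve body and slide (all of step 2 and distance between collar_bore and rod_gap below 0.008 m and angle between lock_collar's own z axis and vertical below 0.3 rad and z of collar_bore in the frame of rod_gap below 0.003 m), for 0.2 s.
At the end, for the whole second after the job is handed in: each oiler present upright in a seat (6 mm, down to 3 mm), a stopper home in its neck (head within 3 mm of the rim, 0.12 rad); air slide within 3.5 mm of the red line; collar hanging on the rod, gap down, within 8 mm of its place; spare stoppers in the block; all at rest (all of step 1 and all of step 3 and (distance between stopper_a and stopper_block below 0.072 m or (horizontal distance between stopper_a and oiler_a below 0.006 m and z of stopper_a in the frame of oiler_a between 0.066 and 0.073 m and angle between stopper_a's own z axis and vertical below 0.12 rad) or (horizontal distance between stopper_a and oiler_b below 0.006 m and z of stopper_a in the frame of oiler_b between 0.066 and 0.073 m and angle between stopper_a's own z axis and vertical below 0.12 rad) or (horizontal distance between stopper_a and oiler_c below 0.006 m and z of stopper_a in the frame of oiler_c between 0.066 and 0.073 m and angle between stopper_a's own z axis and vertical below 0.12 rad)) and (distance between stopper_b and stopper_block below 0.072 m or (horizontal distance between stopper_b and oiler_a below 0.006 m and z of stopper_b in the frame of oiler_a between 0.066 and 0.073 m and angle between stopper_b's own z axis and vertical below 0.12 rad) or (horizontal distance between stopper_b and oiler_b below 0.006 m and z of stopper_b in the frame of oiler_b between 0.066 and 0.073 m and angle between stopper_b's own z axis and vertical below 0.12 rad) or (horizontal distance between stopper_b and oiler_c below 0.006 m and z of stopper_b in the frame of oiler_c between 0.066 and 0.073 m and angle between stopper_b's own z axis and vertical below 0.12 rad)) and (distance between stopper_c and stopper_block below 0.072 m or (horizontal distance between stopper_c and oiler_a below 0.006 m and z of stopper_c in the frame of oiler_a between 0.066 and 0.073 m and angle between stopper_c's own z axis and vertical below 0.12 rad) or (horizontal distance between stopper_c and oiler_b below 0.006 m and z of stopper_c in the frame of oiler_b between 0.066 and 0.073 m and angle between stopper_c's own z axis and vertical below 0.12 rad) or (horizontal distance between stopper_c and oiler_c below 0.006 m and z of stopper_c in the frame of oiler_c between 0.066 and 0.073 m and angle between stopper_c's own z axis and vertical below 0.12 rad)) and linear speed of each of lock_collar, oiler_a, oiler_b, oiler_c, stopper_a, stopper_b, stopper_c below 0.02 m/s); the robot touches nothing.
It fails at once if the air slide was run on towards full line pressure (13 mm past the red line) (value of joint air_slide above 0.055 m).
It fails at once if a bystander was moved more than 30 mm (distance of any of micrometer, marker, ball_bearing, hex_key, rubber_stamp, spanner from where it was at the start of the episode above 0.03 m).
Of oiler_a, oiler_b, oiler_c only 2 to 3 are there at a start; the rules pass over those that are not, and their reading is None.
At some moment in a run one of oiler_a, oiler_b, oiler_c, lock_collar may be knocked a few centimetres aside while the robot is not near it.
Once in a run the grip may slacken for a moment while it holds something.
It also fails if it takes over 210 s, if anything falls off the work surface, if the arm or the gripper's body presses on something with over 40 N, if the wrist force passes 120 N, or if a joint passes its speed limit or range.

### The arm

A 7-joint arm with a two-finger parallel gripper is mounted at the origin on a cart in front of the work surface, level with it; the furniture and walls round the work are solid. World frame = base frame: x ahead of the robot, y to its left, z up, the work surface at z = 0. Lengths are in m, angles in rad, forces in N, time in s.
With the tool pointing down it reaches from about 0.35 to 0.9 m from the base axis. Payload 8.1 kg.
Tool frame: the origin (TCP) lies at the very end of the fingers, on their centre line; the grasp point (between the pads) lies 19 mm behind it; z points along the fingers, y is the direction in which the jaws open and shut (so a half turn about z gives the same grasp; the last joint's range is limited). The gripper opens to 92 mm and grips with 3 to 60 N. Pads are 19 mm wide; open, the fingers measure 130 mm over their backs; the gripper's body (75 mm by 190 mm) begins 47 mm behind the grasp point.
Start: joints at [-1.255, 0.434, 0.025, 1.573, -0.012, 1.134, -0.075], TCP at [0.254, 0.571, 0.227] pointing down, gripper open.
Joint ranges: [-2.62, 2.62], [-0.44, 2.09], [-1.27, 1.32], [0.08, 2.57], [-1.32, 4.46], [0.12, 2], [-2.74, 2.74]. Speed limits (rad/s): [2.22, 2.22, 3.01, 3.01, 3.14, 3.14, 3.14].

### API

Orientations are given as a rotation vector (axis times angle).
In Python, from cell import observe, get_image, sign_off gives the robot as it stands.
- The arm moves only by the tool arm_command, never from a script. Its argument "deltas" is a list of rows, each an object with "xyz": the shift along the tool's x, y, z in cm, a list of three; "turn": the turn about the tool's z in degrees; "jaw": the closure in counts, from 0 (fully open) to 255 (shut). A call has 1 to 5 rows; each row is the pose to reach, as a shift and turn from the pose measured when the call began, along the tool's axes at that moment; what a row does not reach only later rows make up. A row lasts 1/12 s, in which the tool goes at most 41.7 mm and 7.16 degrees, less where a joint would pass 70% of its speed; a pose out of reach is approached as far as the arm can. A call with a gripper value outside its range is refused whole. The fingers move at their own pace and stop on an object; "force" is the grip in N (left out, the last holds). Time passes only in rows, so rows that repeat a pose let the fingers close. It gives the time, the measured TCP pose, the force and the opening at its end, in the units of the state.
- observe(): the state, without advancing time (a new reading comes with each control period).
- get_image(name): name is "scene" or "top"; returns a dict with "frame" (384x512x3 uint8, red, green, blue), "depth" (384x512 float32, m along the optical axis (not along the pixel's ray), 0 where there is no reading), "camera_matrix" (3x3 intrinsics, pixels), "cam_to_world" (4x4, takes a point from camera to world coordinates). Camera axes: x right, y up, looking along -z (the intrinsics and any distortion apply to the point x, -y, -z); pixel columns grow to the right and rows downward; lengths in m; the calibration is good to about 2 mm. A picture is of the moment at which its call begins.
- sign_off(): hands the job in, once; it reports no verdict.
The state is a dict: "clock": time; "joints": joint angles; "dq": joint speeds; "joint_efforts": joint torques, N m; "position": TCP position; "ee_rot": TCP orientation; "force": force on the tool from outside, world axes, zero at the start; "ft_torque": the same for the moment, N m; "width": opening from 0.0 (shut) to 1.0 (fully open).
Only numpy, scipy, OpenCV 4.12 (cv2) and the standard library are available. Lean on these libraries where they do the work, as an engineer would, in place of code of your own. Each camera call takes 0.05 s, during which the arm holds its last target.

## Working session

There is one attempt and no reset: what is moved stays moved. The work goes in short steps, Python scripts to look and compute and a tool call to move; the robot and the scene stay as the last step left them, time stands still between calls to the robot, and variables do not carry over. Pictures are saved under pics/ and viewed, and the job is handed in when it is done.

Besides the shell and the picture viewer there is one more tool, called after "Request:" as name(argument=value, ...), one argument or row to a line, values as JSON. arm_command: Moves the arm, as the interface text tells. Its arguments: {"type":"object","properties":{"deltas":{"type":"array","items":{"type":"object","properties":{"xyz":{"type":"array","items":{"type":"number"}},"turn":{"type":"number"},"jaw":{"type":"number"}}}},"force":{"type":"number"}},"required":["deltas"]}

```bash
ls; mkdir -p pics; cat > h.py <<'E'
import numpy as np, cv2, sys
from cell import observe, get_image, sign_off
from scipy.spatial.transform import Rotation as R
def snap(cam,name=None):
    d=get_image(cam); np.savez('last_%s.npz'%cam,**d)
    if name: cv2.imwrite('pics/%s.png'%name,d['frame'][:,:,::-1])
    return d
def load(cam):
    return dict(np.load('last_%s.npz'%cam))
def world(d,u,v,z=None):
    K=d['camera_matrix'];T=d['cam_to_world']
    r=np.array([(u-K[0,2])/K[0,0],-(v-K[1,2])/K[1,1],-1.])
    w=T[:3,:3]@r;o=T[:3,3]
    if z is None:
        dep=d['depth'][int(round(v)),int(round(u))]; return o+w*dep
    return o+w*((z-o[2])/w[2])
def proj(d,p):
    K=d['camera_matrix'];T=d['cam_to_world']
    c=T[:3,:3].T@(np.asarray(p,float)-T[:3,3]); s=-c[2]
    return K[0,0]*c[0]/s+K[0,2], K[1,2]-K[1,1]*c[1]/s
def cloud(d):
    K=d['camera_matrix'];T=d['cam_to_world']
    v,u=np.mgrid[0:384,0:512]; z=d['depth']
    c=np.stack([(u-K[0,2])/K[0,0]*z,-(v-K[1,2])/K[1,1]*z,-z],-1)
    return c@T[:3,:3].T+T[:3,3]
def crop(d,u0,v0,u1,v1,s,name):
    cv2.imwrite('pics/%s.png'%name,cv2.resize(d['frame'][v0:v1,u0:u1,::-1],None,fx=s,fy=s,interpolation=cv2.INTER_CUBIC))
def delta(x,y,z):
    "shift in tool axes cm to world target"
    o=observe(); Rm=R.from_rotvec(o['ee_rot']).as_matrix()
    return np.round(Rm.T@(np.array([x,y,z])-o['position'])*100,2)
def st():
    o=observe(); Rm=R.from_rotvec(o['ee_rot']).as_matrix()
    print('t',round(o['clock'],2),'pos',np.round(o['position'],4),'w',round(o['width'],3),'F',np.round(o['force'],1)); print(np.round(Rm,3).tolist(), 'q',np.round(o['joints'],2))
E
python3 - <<'E'
from h import *
st()
for c in('scene','top'):
    d=snap(c,c+'0'); print(c,d['camera_matrix'],d['cam_to_world'].round(3),d['frame'].shape)
E
```

```text
pics
t 0.0 pos [0.254  0.5705 0.2259] w 0.996 F [ 0.1  0.2 -0.6]
[[-0.914, 0.407, -0.001], [0.407, 0.914, -0.002], [-0.0, -0.002, -1.0]] q [-1.25  0.44  0.02  1.57 -0.01  1.13 -0.08]
scene [[485.04370392   0.         250.93330111]
 [  0.         485.04370392 191.36267552]
 [  0.           0.           1.        ]] [[-0.681  0.491 -0.543 -0.134]
 [-0.733 -0.457  0.504  0.631]
 [-0.001  0.741  0.671  0.855]
 [ 0.     0.     0.     1.   ]] (384, 512, 3)
top [[429.50641614   0.         252.21873742]
 [  0.         429.50641614 189.52158226]
 [  0.           0.           1.        ]] [[ 0.01   0.999 -0.047  0.437]
 [-1.     0.01   0.011  0.071]
 [ 0.011  0.047  0.999  1.403]
 [ 0.     0.     0.     1.   ]] (384, 512, 3)
```

View pics/scene0.png

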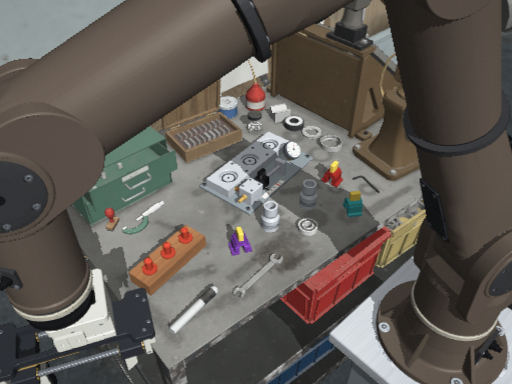

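View pics/top0.png

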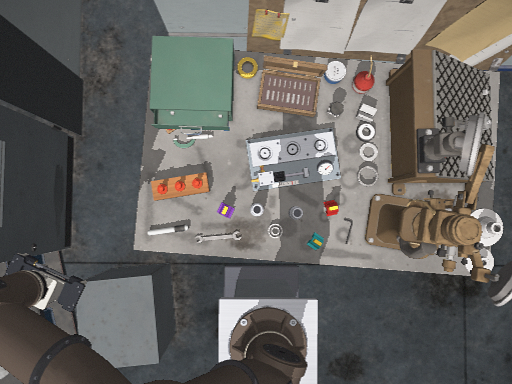

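```bash
python3 - <<'E'
from h import *
d=load('top'); crop(d,120,60,400,270,2.85,'topc')
E
```

```text
(no output)
```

View pics/topc.png

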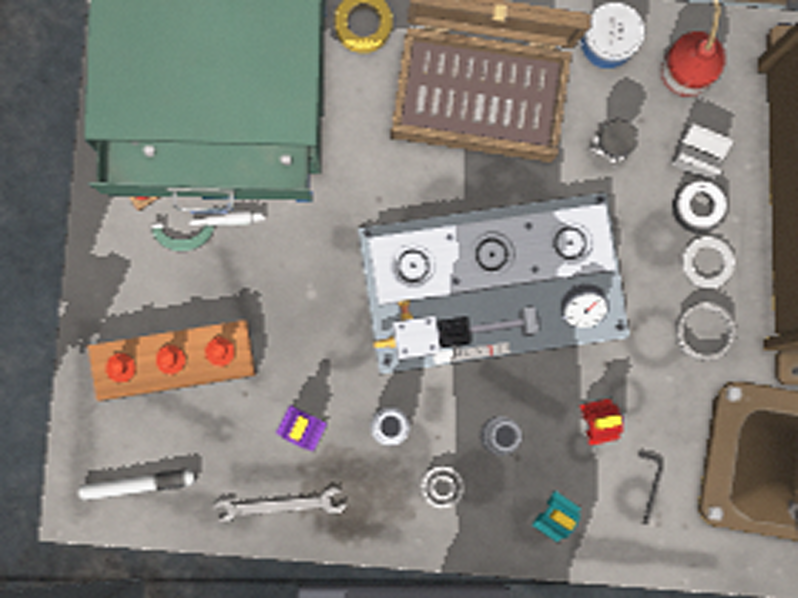

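```bash
python3 - <<'E'
from h import *
d=load('top'); 
s=2.85
f=lambda a,b:(120+a/s-.33,60+b/s-.33)
P=dict(seat_a=(413,265,.026),seat_b=(492,255,.026),seat_c=(571,242,.026),oil1=(391,426,.07),oil2=(503,434,.07),collar=(608,422,.06),st1=(121,365,.06),st2=(171,358,.06),st3=(221,349,.06),fin=(454,329,.072),line=(490,350,.01),tool=(613,140,.07))
for k,(a,b,z) in P.items():
    u,v=f(a,b); print(k,np.round((u,v),1),world(d,u,v,z).round(4),'dep',world(d,u,v).round(4))
d=load('scene'); crop(d,190,130,400,250,3.8,'sc1'); crop(d,120,180,270,300,5,'sc2')
E
```

```text
seat_a [264.6 152.7] [0.621  0.0179 0.026 ] dep [0.6202 0.0182 0.0323]
seat_b [292.3 149.1] [ 0.6334 -0.0715  0.026 ] dep [ 0.6325 -0.0708  0.0324]
seat_c [320.  144.6] [ 0.6493 -0.1611  0.026 ] dep [ 0.6495 -0.1613  0.0247]
oil1 [256.9 209.1] [0.4388 0.042  0.07  ] dep [0.4388 0.0416 0.0489]
oil2 [296.2 212. ] [ 0.4313 -0.08    0.07  ] dep [ 0.4312 -0.0824  0.0486]
collar [333.  207.7] [ 0.4456 -0.1966  0.06  ] dep [ 0.4455 -0.1963  0.0614]
st1 [162.1 187.7] [0.5026 0.3385 0.06  ] dep [0.5025 0.3382 0.0614]
st2 [179.7 185.3] [0.5109 0.2839 0.06  ] dep [0.5108 0.2836 0.0622]
st3 [197.2 182.1] [0.5214 0.2293 0.06  ] dep [0.5214 0.2293 0.06  ]
fin [279.  175.1] [ 0.5452 -0.0257  0.072 ] dep [ 0.5454 -0.0258  0.0697]
line [291.6 182.5] [ 0.5266 -0.0715  0.01  ] dep [ 0.5267 -0.0716  0.0086]
tool [334.8 108.8] [ 0.7562 -0.1997  0.07  ] dep [ 0.7588 -0.202   0.0589]
```

View pics/sc1.png

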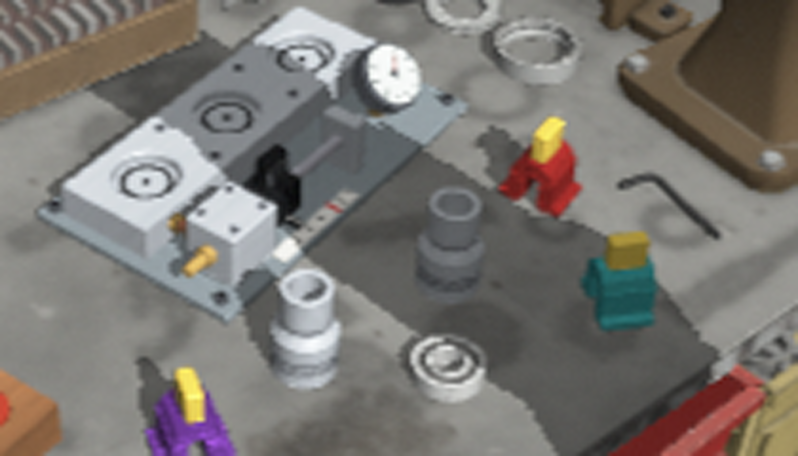

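View pics/sc2.png

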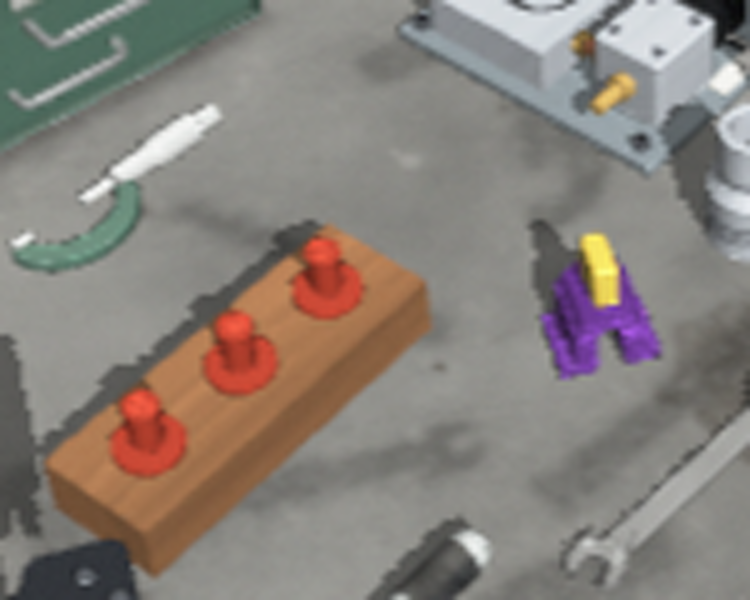

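```bash
cat >> h.py <<'E'
from scipy.optimize import least_squares
def rim(cam,x,y,zlo,zhi,rad=.03,nomR=None):
    d=load(cam);p=cloud(d);m=(np.hypot(p[...,0]-x,p[...,1]-y)<rad)&(p[...,2]>zlo)&(p[...,2]<zhi)
    return p[m]
E
python3 - <<'E'
from h import *
for n,(x,y) in dict(o1=(.439,.042),o2=(.431,-.08)).items():
    for c in('top','scene'):
        q=rim(c,x,y,.062,.078); print(n,c,len(q),'bbox mid',((q.min(0)+q.max(0))/2).round(4),(q.max(0)-q.min(0)).round(4))
        q=rim(c,x,y,.004,.033); 
        r=least_squares(lambda a:np.hypot(q[:,0]-a[0],q[:,1]-a[1])-.022,[x,y],loss='soft_l1',f_scale=.002).x; print('  basefit',len(q),r.round(4))
        q=rim(c,x,y,.044,.066); 
        r=least_squares(lambda a:np.hypot(q[:,0]-a[0],q[:,1]-a[1])-.017,[x,y],loss='soft_l1',f_scale=.002).x; print('  neckfit',len(q),r.round(4))
for i,(x,y) in enumerate([(.5026,.3385),(.511,.284),(.5214,.2293)]):
    for c in('top','scene'):
        q=rim(c,x,y,.048,.07,.015); print('st',i,c,len(q),((q.min(0)+q.max(0))/2).round(4),q.mean(0).round(4))
q=rim('top',.4456,-.1966,.052,.07); print('collar top',len(q),q.mean(0).round(4)); 
for c in('top','scene'):
    d=load(c);hsv=cv2.cvtColor(d['frame'],cv2.COLOR_RGB2HSV);p=cloud(d)
    m=(np.hypot(p[...,0]-.4456,p[...,1]+.1966)<.04)&(hsv[...,0]>20)&(hsv[...,0]<35)&(hsv[...,1]>150)
    q=p[m];print(c,'yellow',len(q),q.mean(0).round(4),q.min(0).round(4),q.max(0).round(4))
    mm=cv2.minAreaRect(q[:,:2].astype(np.float32)*1000);print(mm)
    m=(np.hypot(p[...,0]-.4456,p[...,1]+.1966)<.05)&((hsv[...,0]<10)|(hsv[...,0]>170))&(hsv[...,1]>120)
    q=p[m];print(c,'red',len(q),cv2.minAreaRect(q[:,:2].astype(np.float32)*1000))
d=load('top'); crop(d,240,120,350,225,5.4,'topd'); crop(d,240,160,300,200,12,'tope')
d=load('scene'); crop(d,240,60,370,140,6,'sc3'); crop(d,310,150,360,200,12,'sc4')
E
```

```text
o1 top 50 bbox mid [0.4392 0.0415 0.0694] [0.0312 0.0313 0.0128]
  basefit 27 [0.4389 0.0408]
  neckfit 38 [0.438  0.0552]
o1 scene 101 bbox mid [0.4353 0.0422 0.0669] [0.035  0.0331 0.0095]
  basefit 149 [0.4372 0.0405]
  neckfit 150 [0.4356 0.0414]
o2 top 49 bbox mid [ 0.4281 -0.0826  0.0698] [0.0312 0.0312 0.0132]
  basefit 26 [ 0.43   -0.0833]
  neckfit 45 [ 0.4361 -0.077 ]
o2 scene 89 bbox mid [ 0.4259 -0.0829  0.0677] [0.0345 0.0322 0.0113]
  basefit 152 [ 0.4272 -0.0845]
  neckfit 139 [ 0.4261 -0.0829]
st 0 top 24 [0.5017 0.3434 0.0581] [0.5009 0.3427 0.0613]
st 0 scene 57 [0.4992 0.3429 0.0562] [0.4972 0.343  0.058 ]
st 1 top 24 [0.5102 0.2884 0.0608] [0.5107 0.2879 0.0604]
st 1 scene 56 [0.5078 0.2874 0.0555] [0.5064 0.2885 0.0572]
st 2 top 24 [0.5202 0.2329 0.0615] [0.52   0.2329 0.0616]
st 2 scene 54 [0.5176 0.2333 0.0562] [0.5159 0.2338 0.0574]
collar top 31 [ 0.4466 -0.1988  0.0587]
top yellow 30 [ 0.4463 -0.197   0.0576] [ 0.4415 -0.2095  0.0417] [ 0.4511 -0.1864  0.0644]
((446.3375549316406, -197.94915771484375), (9.429343223571777, 23.11410903930664), 0.5782141089439392)
top red 132 ((446.2265625, -197.98011779785156), (47.26308822631836, 36.041847229003906), 12.38772201538086)
scene yellow 46 [ 0.4395 -0.1945  0.0511] [ 0.4349 -0.21    0.0386] [ 0.4455 -0.1826  0.0622]
((440.8711242675781, -196.3877716064453), (9.900551795959473, 27.051286697387695), 10.904458045959473)
scene red 353 ((421.2806091308594, -195.30386352539062), (73.81855773925781, 56.21693420410156), 57.606998443603516)
```

View pics/topd.png

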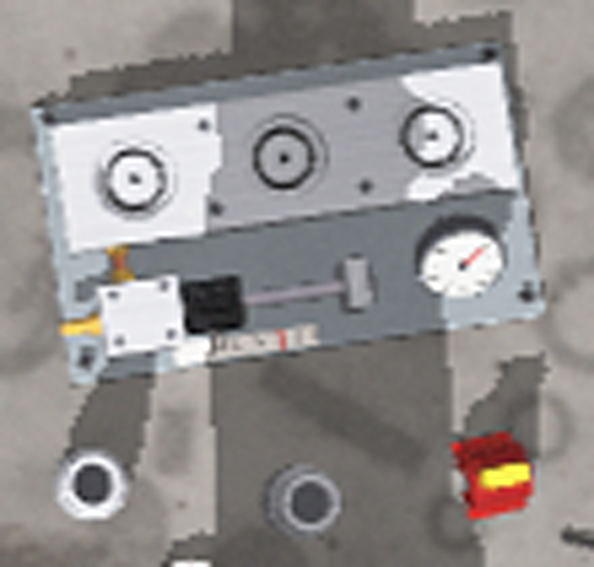

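View pics/sc3.png

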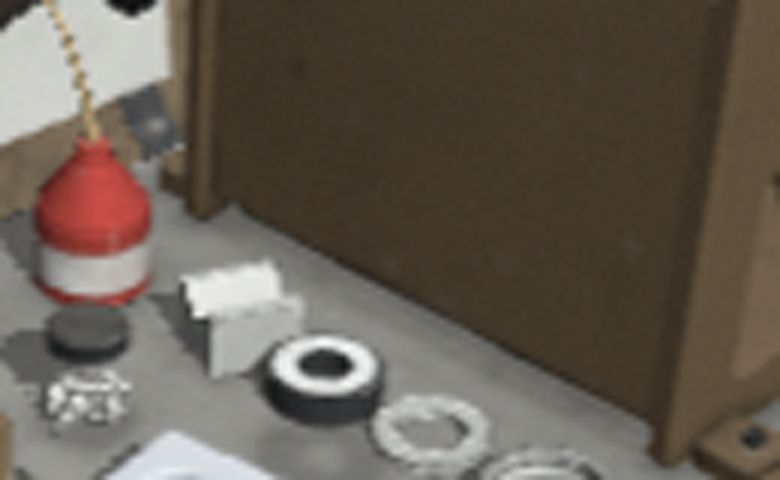

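View pics/sc4.png

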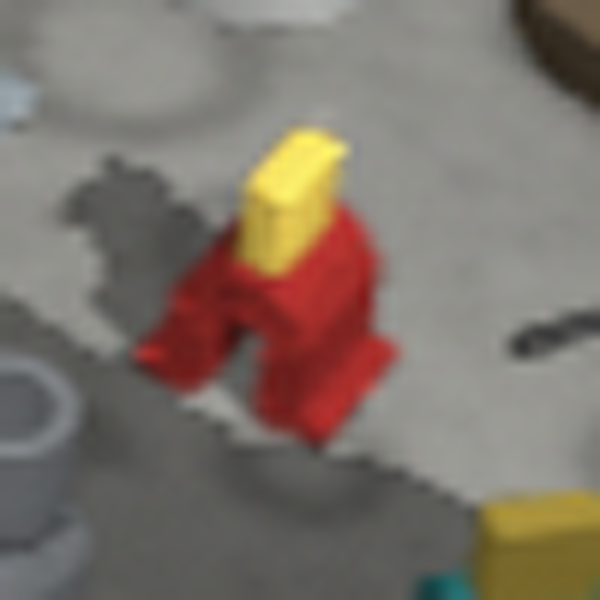

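```bash
python3 - <<'E'
from h import *
d=load('top'); f=lambda a,b:(240+(a+.5)/5.4-.5,120+(b+.5)/5.4-.5)
S=[world(d,*f(a,b),.026) for a,b in((134,179),(284,158),(432,136))]
print('top',np.round(S,4))
v=S[0]-S[2];print('yaw',np.arctan2(-v[0],v[1]),np.hypot(*v[:2]))
print('fin',world(d,*f(215,303),.072).round(4),'line',world(d,*f(284,338),.0085).round(4))
d=load('scene');g=lambda a,b:(190+(a+.5)/3.8-.5,130+(b+.5)/3.8-.5)
S=[world(d,*g(a,b),.026) for a,b in((147,182),(227,118),(303,58))]
print('scene',np.round(S,4))
v=S[0]-S[2];print('yaw',np.arctan2(-v[0],v[1]),np.hypot(*v[:2]))
print('line',world(d,*g(335,208),.0085).round(4))
crop(d,200,140,290,215,8.8,'sc5')
E
```

```text
top [[ 0.6207  0.0185  0.026 ]
 [ 0.6344 -0.0711  0.026 ]
 [ 0.6486 -0.1597  0.026 ]]
yaw 0.1553792594726675 0.18033571879419538
fin [ 0.5433 -0.027   0.072 ] line [ 0.5277 -0.0735  0.0085]
scene [[ 0.6172  0.0152  0.026 ]
 [ 0.6315 -0.0735  0.026 ]
 [ 0.6456 -0.1641  0.026 ]]
yaw 0.15729950991928313 0.18148212944931016
line [ 0.5229 -0.0753  0.0085]
```

View pics/sc5.png

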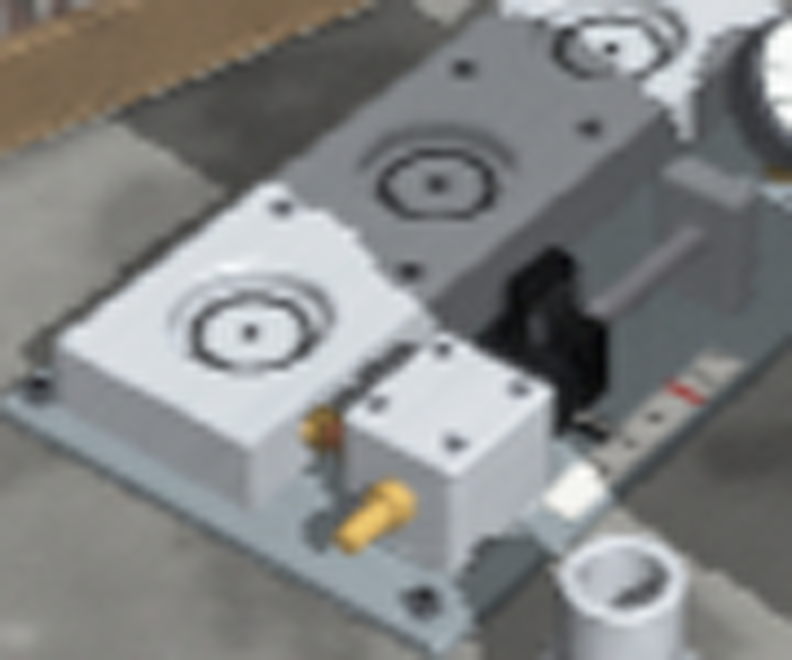

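View pics/tope.png

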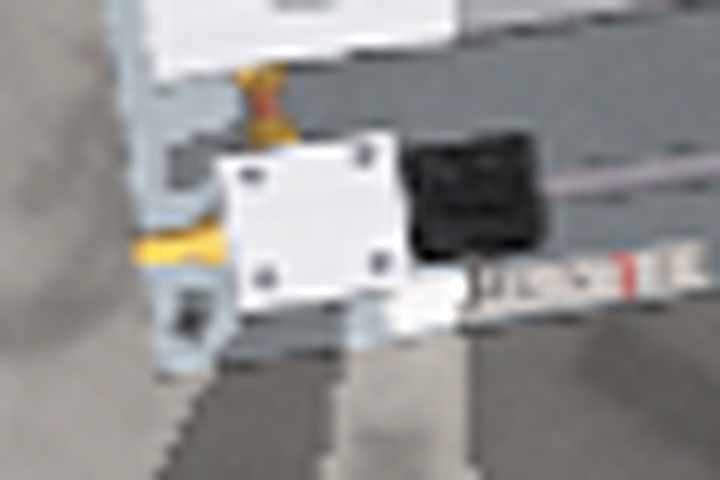

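```bash
python3 - <<'E'
from h import *
print(delta(.4375,.0415,.2), delta(.40,.15,.226))
E
```

```text
[-38.28 -40.87   2.66] [-30.44 -32.48   0.05]
```

Request:
arm_command(
  deltas=[
    {"xyz":[-3,-3.2,0]},
    {"xyz":[-6,-6.4,0]},
    {"xyz":[-9,-9.6,0]},
    {"xyz":[-12,-12.8,0]},
    {"xyz":[-12.8,-13.6,0]},
  ],
)

```text
schema error: expected keys xyz, turn, jaw
```

Request:
arm_command(
  deltas=[
    {"xyz":[-3,-3.2,0],"turn":6},
    {"xyz":[-6,-6.4,0],"turn":12},
    {"xyz":[-9,-9.6,0],"turn":18},
    {"xyz":[-12,-12.8,0],"turn":24},
    {"xyz":[-12.8,-13.6,0],"turn":28},
  ],
)

```text
schema error: expected keys xyz, turn, jaw
```

```bash
python3 - <<'E'
from h import *
st();print(delta(.4375,.0415,.16))
E
```

```text
t 0.1 pos [0.254  0.5706 0.226 ] w 1.001 F [-0.4 -0.1  0.7]
[[-0.914, 0.407, -0.0], [0.407, 0.914, -0.001], [-0.0, -0.001, -1.0]] q [-1.25  0.44  0.02  1.57 -0.01  1.13 -0.08]
[-38.28 -40.86   6.66]
```

Request:
arm_command(
  deltas=[
    {"xyz":[-3,-3.2,0],"turn":0,"jaw":0},
    {"xyz":[-6,-6.4,0],"turn":0,"jaw":0},
    {"xyz":[-9,-9.6,0],"turn":0,"jaw":0},
    {"xyz":[-12,-12.8,0],"turn":0,"jaw":0},
    {"xyz":[-12.8,-13.6,0],"turn":0,"jaw":0},
  ],
)

```text
clock: 0.52
position: [0.3174, 0.3888, 0.2259]
ee_rot: [0.659, 3.071, -0.006]
force: [0.1, 0.1, 0.9]
width: 1.001
```

Request:
arm_command(
  deltas=[
    {"xyz":[-3,-3.2,0],"turn":6,"jaw":0},
    {"xyz":[-6,-6.4,0],"turn":12,"jaw":0},
    {"xyz":[-9,-9.6,0],"turn":18,"jaw":0},
    {"xyz":[-12,-12.8,0],"turn":24,"jaw":0},
    {"xyz":[-12.8,-13.6,0],"turn":28,"jaw":0},
  ],
)

```text
clock: 0.93
position: [0.3788, 0.2079, 0.2265]
ee_rot: [1.395, 2.813, -0.008]
force: [-0.4, 0.1, 0.2]
width: 1.001
```

```bash
python3 - <<'E'
from h import *
st();print(delta(.4375,.0415,.16))
E
```

```text
t 0.93 pos [0.3788 0.2079 0.2265] w 1.001 F [-0.4  0.1  0.2]
[[-0.605, 0.796, -0.001], [0.796, 0.605, -0.005], [-0.004, -0.004, -1.0]] q [-0.85  0.11  0.24  2.03 -0.03  1.01  0.06]
[-16.77  -5.37   6.73]
```

Request:
arm_command(
  deltas=[
    {"xyz":[-3.5,-1.1,0],"turn":6,"jaw":0},
    {"xyz":[-7,-2.2,0.5],"turn":12,"jaw":0},
    {"xyz":[-10.5,-3.4,2],"turn":18,"jaw":0},
    {"xyz":[-14,-4.5,4],"turn":24,"jaw":0},
    {"xyz":[-16.8,-5.4,6],"turn":28.3,"jaw":0},
  ],
)

```text
clock: 1.35
position: [0.4382, 0.0385, 0.1671]
ee_rot: [2.047, 2.378, -0.005]
force: [1.2, 0.5, -0.4]
width: 1.0
```

Request:
arm_command(
  deltas=[
    {"xyz":[0,0,0],"turn":0,"jaw":0},
    {"xyz":[0,0,0],"turn":0,"jaw":0},
  ],
)

```text
clock: 1.52
position: [0.4375, 0.0364, 0.1662]
ee_rot: [2.053, 2.374, -0.009]
force: [0.2, 0.8, 0.2]
width: 1.0
```

```bash
python3 - <<'E'
from h import *
st();print(delta(.4375,.0415,.045))
snap('scene','s1');d=snap('top','t1');crop(d,200,120,360,240,5,'t1c')
E
```

```text
t 1.52 pos [0.4375 0.0364 0.1662] w 1.0 F [0.2 0.8 0.2]
[[-0.144, 0.99, -0.001], [0.99, 0.144, -0.006], [-0.006, -0.002, -1.0]] q [-0.59  0.21  0.45  2.11 -0.11  0.85  0.07]
[ 0.58  0.1  12.11]
```

View pics/s1.png

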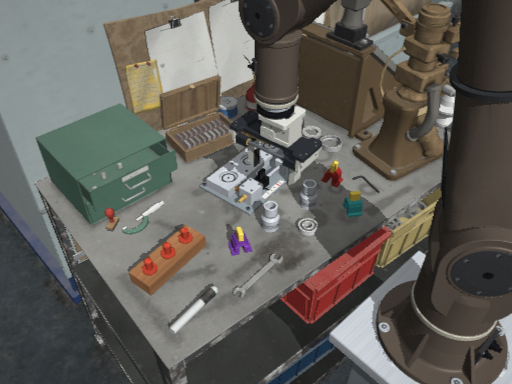

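View pics/t1c.png

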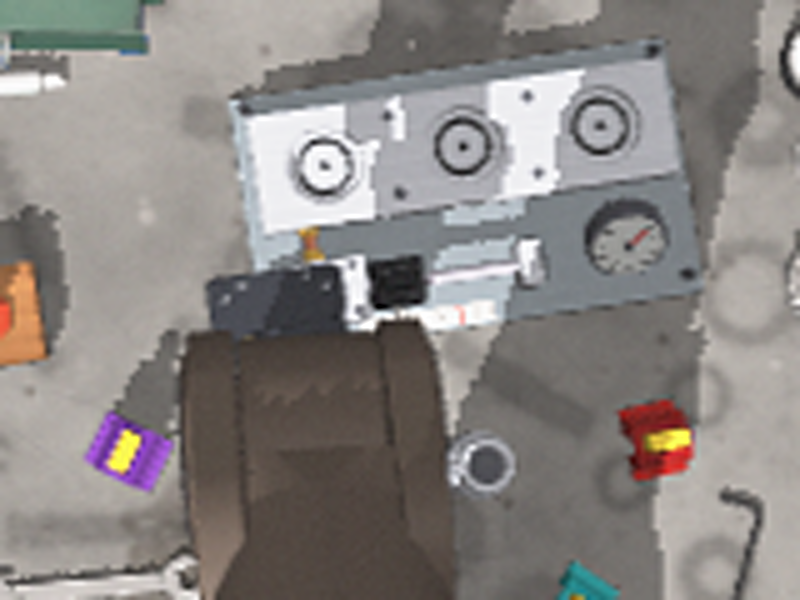

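Request:
arm_command(
  deltas=[
    {"xyz":[0.6,0.1,3],"turn":0,"jaw":0},
    {"xyz":[0.6,0.1,6],"turn":0,"jaw":0},
    {"xyz":[0.6,0.1,9],"turn":0,"jaw":0},
    {"xyz":[0.6,0.1,11],"turn":0,"jaw":0},
    {"xyz":[0.6,0.1,12],"turn":0,"jaw":0},
  ],
)

```text
clock: 2.03
position: [0.4371, 0.0465, 0.0454]
ee_rot: [2.042, 2.385, -0.007]
force: [0.3, 0.2, 0.2]
width: 1.001
```

Request:
arm_command(
  deltas=[
    {"xyz":[0,0,0],"turn":0,"jaw":80},
    {"xyz":[0,0,0],"turn":0,"jaw":200},
    {"xyz":[0,0,0],"turn":0,"jaw":200},
    {"xyz":[0,0,0],"turn":0,"jaw":200},
    {"xyz":[0,0,0],"turn":0,"jaw":200},
  ],
  force=25,
)

```text
clock: 2.45
position: [0.4378, 0.047, 0.0464]
ee_rot: [2.041, 2.385, -0.004]
force: [-0.3, -0.2, 0.5]
width: 0.686
```

```bash
python3 - <<'E'
from h import *
st()
d=snap('scene');crop(d,200,130,360,250,5,'s2')
E
```

```text
t 2.45 pos [0.4378 0.047  0.0464] w 0.686 F [-0.3 -0.2  0.5]
[[-0.155, 0.988, 0.001], [0.988, 0.155, -0.004], [-0.004, -0.0, -1.0]] q [-0.5   0.42  0.35  2.22 -0.27  0.54  0.21]
```

View pics/s2.png

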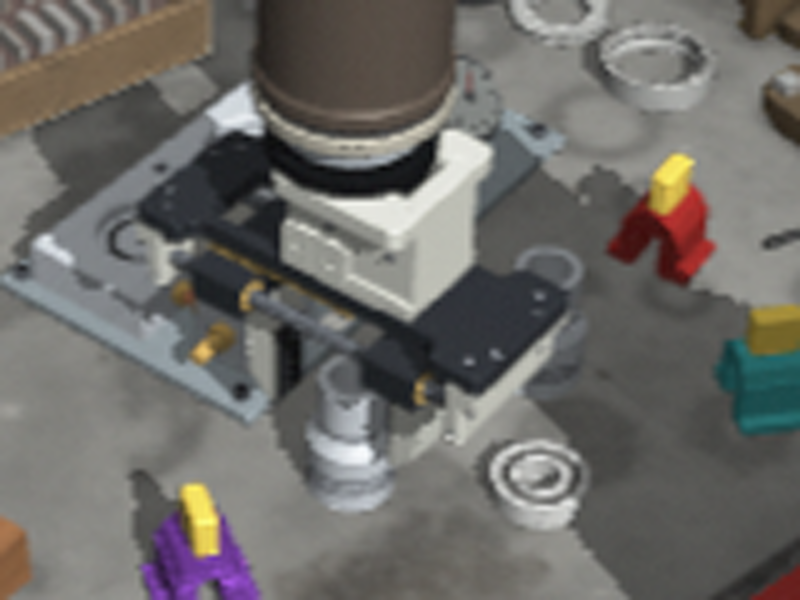

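Request:
arm_command(
  deltas=[
    {"xyz":[-0.5,0,0],"turn":0,"jaw":80},
    {"xyz":[-0.5,0,0],"turn":0,"jaw":80},
    {"xyz":[-0.5,0,0],"turn":0,"jaw":110},
    {"xyz":[-0.5,0,0],"turn":0,"jaw":200},
    {"xyz":[-0.5,0,0],"turn":0,"jaw":200},
  ],
)

```text
clock: 2.92
position: [0.4385, 0.0419, 0.0463]
ee_rot: [2.041, 2.385, -0.004]
force: [-0.2, 1.0, 0.5]
width: 0.518
```

Request:
arm_command(
  deltas=[
    {"xyz":[0,0,0],"turn":0,"jaw":200},
    {"xyz":[0,0,0],"turn":0,"jaw":200},
    {"xyz":[0,0,0],"turn":0,"jaw":200},
    {"xyz":[0,0,0],"turn":0,"jaw":200},
    {"xyz":[0,0,0],"turn":0,"jaw":200},
  ],
)

```text
clock: 3.33
position: [0.4384, 0.0419, 0.0462]
ee_rot: [2.041, 2.385, -0.004]
force: [0.5, -0.0, -0.6]
width: 0.356
```

Request:
arm_command(
  deltas=[
    {"xyz":[0,0,0],"turn":0,"jaw":200},
    {"xyz":[0,0,0],"turn":0,"jaw":200},
    {"xyz":[0,0,0],"turn":0,"jaw":200},
    {"xyz":[0,0,0],"turn":0,"jaw":200},
    {"xyz":[0,0,0],"turn":0,"jaw":200},
  ],
)

```text
clock: 3.75
position: [0.4384, 0.0419, 0.0462]
ee_rot: [2.041, 2.385, -0.004]
force: [-1.0, -0.2, -0.4]
width: 0.354
```

```bash
python3 - <<'E'
from h import *
st()
d=snap('scene');crop(d,200,130,360,250,5,'s3')
E
```

```text
t 3.75 pos [0.4384 0.0419 0.0462] w 0.354 F [-1.  -0.2 -0.4]
[[-0.154, 0.988, 0.0], [0.988, 0.154, -0.004], [-0.004, -0.0, -1.0]] q [-0.49  0.42  0.35  2.22 -0.27  0.54  0.22]
```

View pics/s3.png

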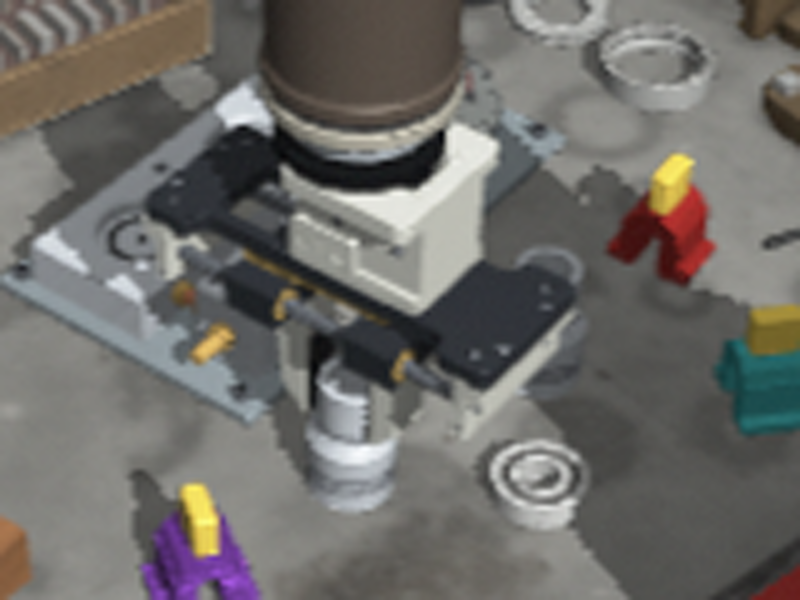

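Request:
arm_command(
  deltas=[
    {"xyz":[0,0,-3],"turn":0,"jaw":200},
    {"xyz":[0,0,-6],"turn":0,"jaw":200},
    {"xyz":[0,0,-9],"turn":0,"jaw":200},
    {"xyz":[0,0,-9],"turn":0,"jaw":200},
    {"xyz":[0,0,-9],"turn":0,"jaw":200},
  ],
  force=35,
)

```text
clock: 4.22
position: [0.4393, 0.0427, 0.1373]
ee_rot: [2.04, 2.384, 0.001]
force: [0.3, 0.8, -2.4]
width: 0.356
```

```bash
python3 - <<'E'
from h import *
st();print(delta(.62,.0175,.136))
E
```

```text
t 4.22 pos [0.4393 0.0427 0.1373] w 0.356 F [ 0.3  0.8 -2.4]
[[-0.155, 0.988, 0.003], [0.988, 0.155, -0.002], [-0.003, 0.003, -1.0]] q [-0.58  0.25  0.44  2.14 -0.15  0.77  0.11]
[-5.28 17.46  0.19]
```

Request:
arm_command(
  deltas=[
    {"xyz":[-1.2,4,0],"turn":0,"jaw":200},
    {"xyz":[-2.4,8,0],"turn":0,"jaw":200},
    {"xyz":[-3.6,12,0],"turn":0,"jaw":200},
    {"xyz":[-4.8,15.5,0],"turn":0,"jaw":200},
    {"xyz":[-5.3,17.5,0.2],"turn":0,"jaw":200},
  ],
)

```text
clock: 4.63
position: [0.6237, 0.016, 0.1341]
ee_rot: [2.04, 2.383, -0.0]
force: [0.3, 0.3, -0.7]
width: 0.354
```

Request:
arm_command(
  deltas=[
    {"xyz":[0,0,0],"turn":0,"jaw":200},
    {"xyz":[0,0,0],"turn":0,"jaw":200},
    {"xyz":[0,0,0],"turn":0,"jaw":200},
  ],
)

```text
clock: 4.88
position: [0.6218, 0.0159, 0.1321]
ee_rot: [2.042, 2.384, -0.005]
force: [-0.4, -0.2, -2.3]
width: 0.355
```

```bash
python3 - <<'E'
from h import *
st();print(delta(.62,.0175,.1))
d=snap('scene');crop(d,190,80,330,200,5.5,'s4');d=snap('top');crop(d,220,90,340,180,6,'t4')
E
```

```text
t 4.88 pos [0.6218 0.0159 0.1321] w 0.355 F [-0.4 -0.2 -2.3]
[[-0.154, 0.988, -0.0], [0.988, 0.154, -0.004], [-0.004, -0.001, -1.0]] q [-0.4   0.54  0.43  1.72 -0.26  0.94  0.28]
[ 0.2  -0.15  3.21]
```

View pics/s4.png

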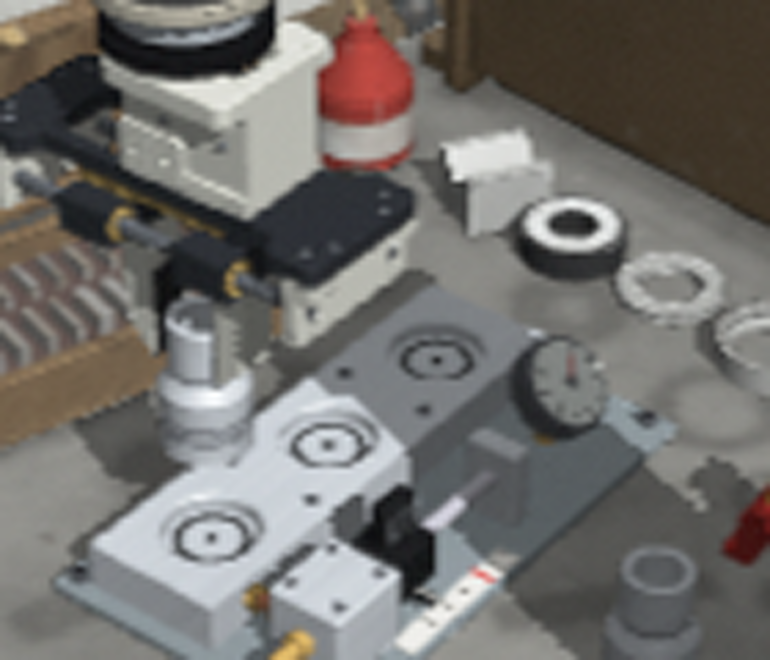

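View pics/t4.png

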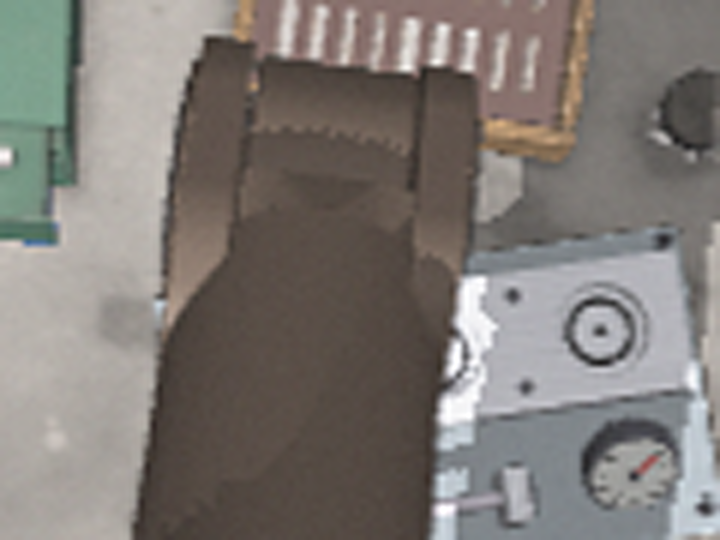

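```bash
cat >> h.py <<'E'
def ring(c,r,n=48):
    a=np.linspace(0,2*np.pi,n); return np.stack([c[0]+r*np.cos(a),c[1]+r*np.sin(a),np.full(n,c[2])],1)
def overlay(d,rings,u0,v0,u1,v1,s,name):
    im=cv2.resize(d['frame'][v0:v1,u0:u1,::-1],None,fx=s,fy=s,interpolation=cv2.INTER_CUBIC)
    for pts,col in rings:
        q=np.array([proj(d,p) for p in pts]); q=(q-[u0,v0]+.5)*s-.5
        cv2.polylines(im,[np.round(q*8).astype(np.int32).reshape(-1,1,2)],False,col,1,cv2.LINE_AA,3)
    cv2.imwrite('pics/%s.png'%name,im)
def oil(x,y,z,col):
    return [(ring((x,y,z),.022),col),(ring((x,y,z+.034),.022),col),(ring((x,y,z+.07),.017),col),(ring((x,y,z+.041),.017),col)]
E
python3 - <<'E'
from h import *
d=load('scene'); p=cloud(d)
z0=.1321-.0462
q=rim('scene',.622,.016,z0+.004,z0+.033,.035)
r=least_squares(lambda a:np.hypot(q[:,0]-a[0],q[:,1]-a[1])-.022,[.62,.016],loss='soft_l1',f_scale=.002).x;print(len(q),r.round(4))
overlay(d,oil(.6218,.0159,z0,(0,255,0))+oil(r[0],r[1],z0,(0,0,255))+[(ring((.6172,.0152,.034),.024),(255,0,0))],200,120,290,190,8.8,'o4')
E
```

```text
169 [0.6208 0.0147]
```

View pics/o4.png

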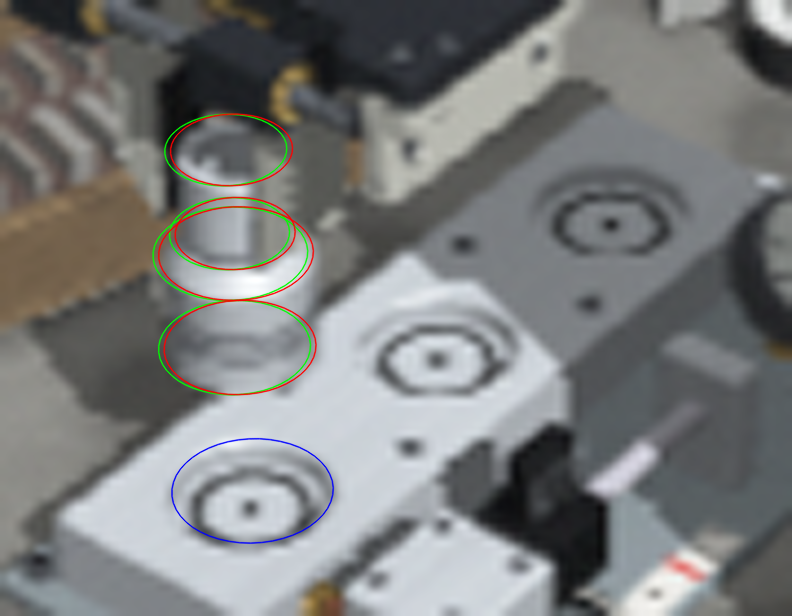

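```bash
python3 - <<'E'
from h import *
print(delta(.619,.017,.0835))
E
```

```text
[ 0.13 -0.29  4.98]
```

Request:
arm_command(
  deltas=[
    {"xyz":[0.1,-0.3,1.5],"turn":0,"jaw":200},
    {"xyz":[0.1,-0.3,3],"turn":0,"jaw":200},
    {"xyz":[0.1,-0.3,4.2],"turn":0,"jaw":200},
    {"xyz":[0.1,-0.3,4.8],"turn":0,"jaw":200},
    {"xyz":[0.1,-0.3,4.8],"turn":0,"jaw":200},
  ],
)

```text
clock: 5.4
position: [0.6176, 0.0169, 0.0841]
ee_rot: [2.042, 2.386, -0.005]
force: [-0.5, -0.9, -1.5]
width: 0.358
```

```bash
python3 - <<'E'
from h import *
st();print(delta(.619,.017,.0835))
E
```

```text
t 5.4 pos [0.6176 0.0169 0.0841] w 0.358 F [-0.5 -0.9 -1.5]
[[-0.155, 0.988, -0.001], [0.988, 0.155, -0.003], [-0.003, -0.002, -1.0]] q [-0.39  0.59  0.4   1.77 -0.29  0.84  0.3 ]
[-0.01  0.14  0.06]
```

Request:
arm_command(
  deltas=[
    {"xyz":[0,0.15,0],"turn":0,"jaw":200},
    {"xyz":[0,0.15,0],"turn":0,"jaw":200},
    {"xyz":[0,0.15,0],"turn":0,"jaw":200},
  ],
)

```text
clock: 5.65
position: [0.6196, 0.0172, 0.0848]
ee_rot: [2.041, 2.385, -0.004]
force: [-0.1, 0.5, -1.9]
width: 0.353
```

```bash
python3 - <<'E'
from h import *
st()
d=snap('scene');o=observe()['position']
z0=o[2]-.0462;print(z0)
q=rim('scene',.619,.016,z0+.004,z0+.033,.035)
r=least_squares(lambda a:np.hypot(q[:,0]-a[0],q[:,1]-a[1])-.022,[.62,.016],loss='soft_l1',f_scale=.002).x;print(len(q),r.round(4))
overlay(d,oil(r[0],r[1],z0,(0,0,255))+[(ring((.6172,.0152,.034),.024),(255,0,0))],200,130,270,190,11,'o5')
crop(d,200,130,270,190,11,'o5b')
E
```

```text
t 5.65 pos [0.6196 0.0172 0.0848] w 0.353 F [-0.1  0.5 -1.9]
[[-0.155, 0.988, 0.0], [0.988, 0.155, -0.003], [-0.003, -0.0, -1.0]] q [-0.39  0.59  0.4   1.76 -0.29  0.85  0.3 ]
0.03855442385738785
148 [0.6185 0.0161]
```

View pics/o5.png

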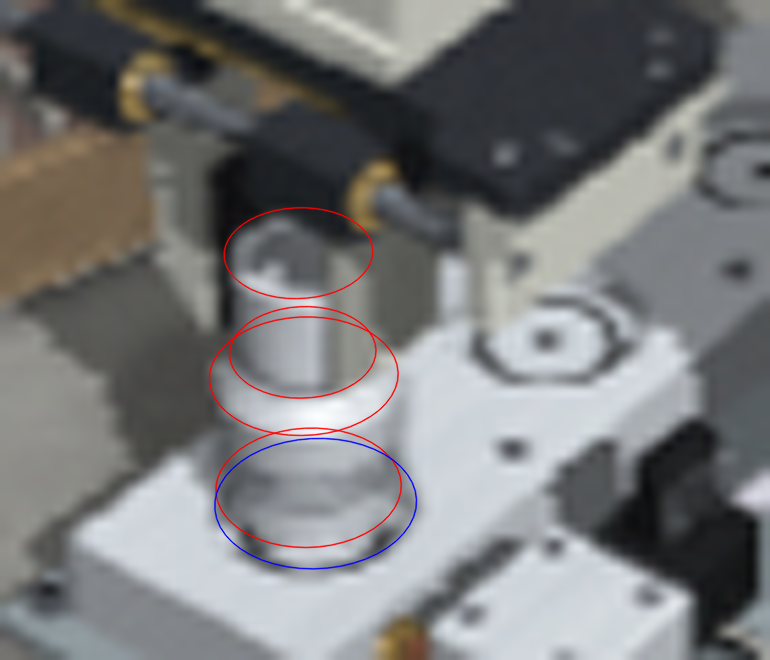

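View pics/o5b.png

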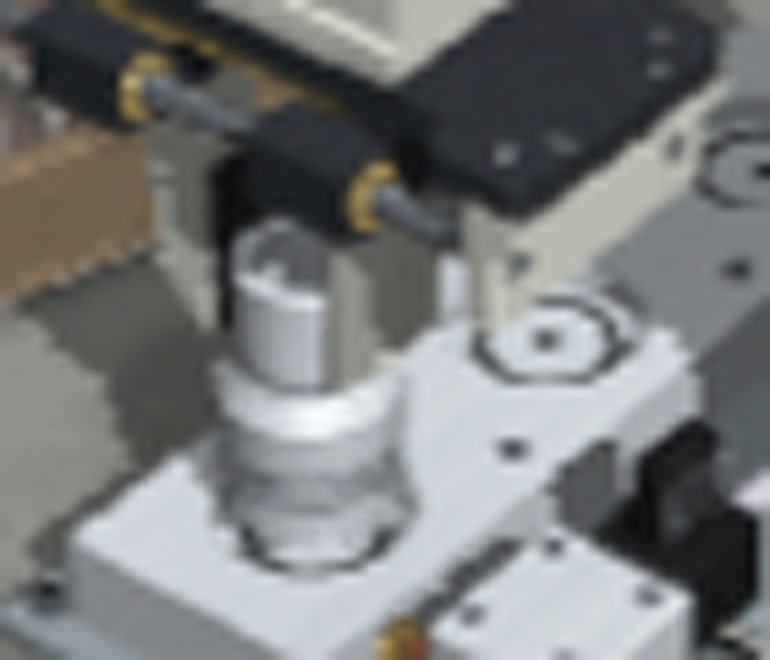

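Request:
arm_command(
  deltas=[
    {"xyz":[0,0,0.3],"turn":0,"jaw":200},
    {"xyz":[0,0,0.6],"turn":0,"jaw":200},
    {"xyz":[0,0,0.8],"turn":0,"jaw":200},
    {"xyz":[0,0,0.8],"turn":0,"jaw":200},
  ],
)

```text
clock: 6.03
position: [0.6192, 0.0172, 0.0762]
ee_rot: [2.042, 2.386, -0.005]
force: [-0.3, 0.4, -2.4]
width: 0.355
```

```bash
python3 - <<'E'
from h import *
st()
E
```

```text
t 6.03 pos [0.6192 0.0172 0.0762] w 0.355 F [-0.3  0.4 -2.4]
[[-0.155, 0.988, -0.001], [0.988, 0.155, -0.003], [-0.003, -0.001, -1.0]] q [-0.38  0.6   0.4   1.77 -0.3   0.83  0.31]
```

Request:
arm_command(
  deltas=[
    {"xyz":[0,0,0.2],"turn":0,"jaw":200},
    {"xyz":[0,0,0.35],"turn":0,"jaw":200},
    {"xyz":[0,0,0.35],"turn":0,"jaw":90},
    {"xyz":[0,0,0.35],"turn":0,"jaw":90},
    {"xyz":[0,0,0.35],"turn":0,"jaw":90},
  ],
)

```text
clock: 6.45
position: [0.6194, 0.0172, 0.0728]
ee_rot: [2.041, 2.386, -0.004]
force: [0.8, 0.6, -0.3]
width: 0.526
```

Request:
arm_command(
  deltas=[
    {"xyz":[0,0,0],"turn":0,"jaw":90},
    {"xyz":[0,0,0],"turn":0,"jaw":90},
    {"xyz":[0,0,0],"turn":0,"jaw":90},
  ],
)

```text
clock: 6.7
position: [0.6195, 0.0171, 0.0729]
ee_rot: [2.041, 2.385, -0.004]
force: [0.4, 0.3, 0.4]
width: 0.64
```

Request:
arm_command(
  deltas=[
    {"xyz":[0,0,-3],"turn":0,"jaw":90},
    {"xyz":[0,0,-6],"turn":0,"jaw":90},
    {"xyz":[0,0,-9],"turn":0,"jaw":90},
    {"xyz":[0,0,-9.5],"turn":0,"jaw":60},
    {"xyz":[0,0,-9.5],"turn":0,"jaw":0},
  ],
)

```text
clock: 7.12
position: [0.6211, 0.0174, 0.1704]
ee_rot: [2.039, 2.383, 0.002]
force: [0.5, -0.3, -0.2]
width: 0.747
```

```bash
python3 - <<'E'
from h import *
st();print(delta(.43,-.0828,.16))
d=snap('scene');crop(d,200,100,270,190,7,'s6')
E
```

```text
t 7.12 pos [0.6211 0.0174 0.1704] w 0.747 F [ 0.5 -0.3 -0.2]
[[-0.154, 0.988, 0.004], [0.988, 0.154, -0.002], [-0.003, 0.004, -1.0]] q [-0.42  0.5   0.44  1.68 -0.24  1.01  0.26]
[ -6.94 -20.43   0.98]
```

View pics/s6.png

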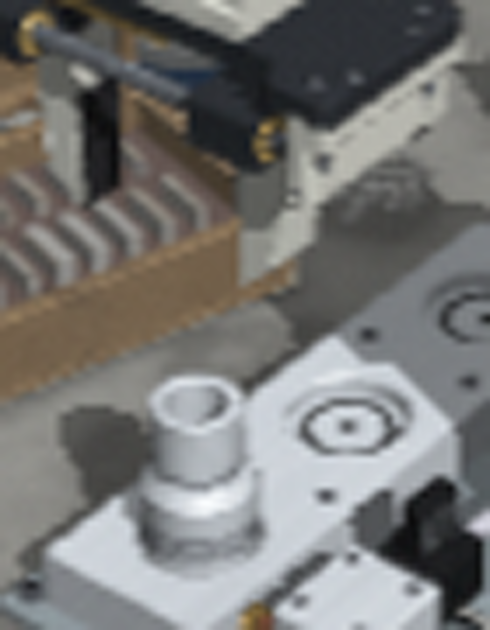

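Request:
arm_command(
  deltas=[
    {"xyz":[-1.2,-4,0],"turn":0,"jaw":0},
    {"xyz":[-2.5,-8,0.5],"turn":0,"jaw":0},
    {"xyz":[-4,-12,1],"turn":0,"jaw":0},
    {"xyz":[-5.5,-16,1],"turn":0,"jaw":0},
    {"xyz":[-7,-20,1],"turn":0,"jaw":0},
  ],
)

```text
clock: 7.58
position: [0.4336, -0.0809, 0.1568]
ee_rot: [2.041, 2.387, -0.005]
force: [0.6, -1.0, 0.6]
width: 1.003
```

Request:
arm_command(
  deltas=[
    {"xyz":[0,-0.5,1],"turn":0,"jaw":0},
    {"xyz":[0,-0.5,2],"turn":0,"jaw":0},
    {"xyz":[0,-0.5,4],"turn":0,"jaw":0},
    {"xyz":[0,-0.5,4],"turn":0,"jaw":0},
    {"xyz":[0,-0.5,4],"turn":0,"jaw":0},
  ],
)

```text
clock: 8.0
position: [0.427, -0.0817, 0.1156]
ee_rot: [-2.04, -2.386, 0.01]
force: [0.5, -0.2, 0.3]
width: 0.999
```

```bash
python3 - <<'E'
from h import *
st();print(delta(.4285,-.083,.0475))
d=snap('scene');crop(d,230,140,370,245,5.6,'s7')
x,y=.428,-.083
for c in('scene',):
        q=rim(c,x,y,.062,.078); print(c,len(q),'bbox mid',((q.min(0)+q.max(0))/2).round(4),(q.max(0)-q.min(0)).round(4))
        q=rim(c,x,y,.004,.033); 
        r=least_squares(lambda a:np.hypot(q[:,0]-a[0],q[:,1]-a[1])-.022,[x,y],loss='soft_l1',f_scale=.002).x; print('  basefit',len(q),r.round(4))
E
```

```text
t 8.0 pos [ 0.427  -0.0817  0.1156] w 0.999 F [ 0.5 -0.2  0.3]
[[-0.155, 0.988, -0.006], [0.988, 0.155, -0.003], [-0.002, -0.006, -1.0]] q [-0.32  0.29  0.47  2.18 -0.19  0.72  0.44]
[-0.13  0.18  6.81]
scene 90 bbox mid [ 0.426  -0.0825  0.0678] [0.0339 0.035  0.0116]
  basefit 146 [ 0.4271 -0.0845]
```

View pics/s7.png

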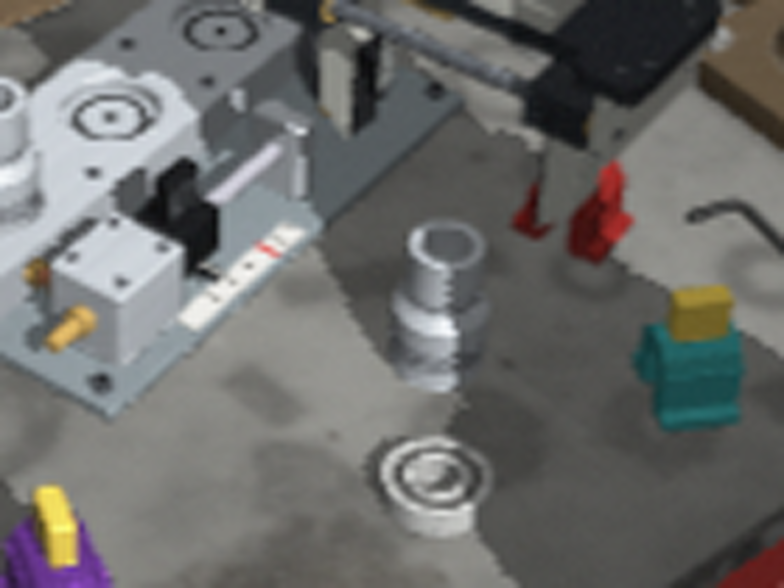

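Request:
arm_command(
  deltas=[
    {"xyz":[-0.2,0.2,2],"turn":0,"jaw":0},
    {"xyz":[-0.2,0.2,4],"turn":0,"jaw":0},
    {"xyz":[-0.2,0.2,6],"turn":0,"jaw":0},
    {"xyz":[-0.2,0.2,6.8],"turn":0,"jaw":40},
    {"xyz":[-0.2,0.2,6.8],"turn":0,"jaw":40},
  ],
)

```text
clock: 8.47
position: [0.4291, -0.0836, 0.0474]
ee_rot: [-2.04, -2.386, 0.011]
force: [-0.4, 0.2, -0.1]
width: 0.901
```

```bash
python3 - <<'E'
from h import *
st();print(delta(.4285,-.0835,.0475))
E
```

```text
t 8.47 pos [ 0.4291 -0.0836  0.0474] w 0.901 F [-0.4  0.2 -0.1]
[[-0.155, 0.988, -0.007], [0.988, 0.155, -0.003], [-0.002, -0.007, -1.0]] q [-0.24  0.42  0.4   2.23 -0.3   0.55  0.54]
[ 0.02 -0.06 -0.01]
```

Tool has a 0.4° tilt; acceptable. Close, then lift.

Request:
arm_command(
  deltas=[
    {"xyz":[0,0,0],"turn":0,"jaw":200},
    {"xyz":[0,0,0],"turn":0,"jaw":200},
    {"xyz":[0,0,0],"turn":0,"jaw":200},
    {"xyz":[0,0,0],"turn":0,"jaw":200},
    {"xyz":[0,0,0],"turn":0,"jaw":200},
  ],
)

```text
clock: 8.88
position: [0.4295, -0.0835, 0.048]
ee_rot: [-2.04, -2.386, 0.009]
force: [0.0, 0.1, 0.5]
width: 0.544
```

Request:
arm_command(
  deltas=[
    {"xyz":[0,0,0],"turn":0,"jaw":200},
    {"xyz":[0,0,0],"turn":0,"jaw":200},
    {"xyz":[0,0,0],"turn":0,"jaw":200},
    {"xyz":[0,0,0],"turn":0,"jaw":200},
    {"xyz":[0,0,0],"turn":0,"jaw":200},
  ],
)

```text
clock: 9.3
position: [0.4294, -0.0836, 0.0482]
ee_rot: [-2.04, -2.386, 0.009]
force: [-2.6, -0.8, 5.6]
width: 0.363
```

Request:
arm_command(
  deltas=[
    {"xyz":[0,0,0],"turn":0,"jaw":200},
    {"xyz":[0,0,0],"turn":0,"jaw":200},
    {"xyz":[0,0,0],"turn":0,"jaw":200},
    {"xyz":[0,0,0],"turn":0,"jaw":200},
  ],
)

```text
clock: 9.63
position: [0.4294, -0.0836, 0.0482]
ee_rot: [-2.04, -2.386, 0.009]
force: [-0.9, -0.1, 4.1]
width: 0.366
```

Request:
arm_command(
  deltas=[
    {"xyz":[0,0,-3],"turn":0,"jaw":200},
    {"xyz":[0,0,-6],"turn":0,"jaw":200},
    {"xyz":[0,0,-9],"turn":0,"jaw":200},
    {"xyz":[0,0,-9],"turn":0,"jaw":200},
    {"xyz":[0,0,-9],"turn":0,"jaw":200},
  ],
)

```text
clock: 10.05
position: [0.431, -0.0831, 0.1391]
ee_rot: [-2.041, -2.388, 0.005]
force: [-0.3, 0.1, -3.2]
width: 0.365
```

```bash
python3 - <<'E'
from h import *
st();print(delta(.6475,-.1614,.136))
E
```

```text
t 10.05 pos [ 0.431  -0.0831  0.1391] w 0.365 F [-0.3  0.1 -3.2]
[[-0.156, 0.988, -0.002], [0.988, 0.156, -0.003], [-0.002, -0.003, -1.0]] q [-0.35  0.25  0.5   2.15 -0.17  0.78  0.42]
[-11.11  20.17   0.28]
```

Request:
arm_command(
  deltas=[
    {"xyz":[-1.8,3.3,0],"turn":0,"jaw":200},
    {"xyz":[-3.6,6.6,0],"turn":0,"jaw":200},
    {"xyz":[-5.4,9.9,0],"turn":0,"jaw":200},
    {"xyz":[-7.2,13.2,0],"turn":0,"jaw":200},
    {"xyz":[-9,16.5,0],"turn":0,"jaw":200},
  ],
)

```text
clock: 10.47
position: [0.6085, -0.1464, 0.1363]
ee_rot: [-2.038, -2.386, 0.007]
force: [0.2, -0.6, -1.3]
width: 0.368
```

Request:
arm_command(
  deltas=[
    {"xyz":[-1,2,0],"turn":0,"jaw":200},
    {"xyz":[-2,3.6,0.4],"turn":0,"jaw":200},
    {"xyz":[-2,3.6,0.4],"turn":0,"jaw":200},
    {"xyz":[-2,3.6,0.4],"turn":0,"jaw":200},
  ],
)

```text
clock: 10.8
position: [0.6463, -0.1607, 0.1291]
ee_rot: [-2.037, -2.383, 0.011]
force: [-1.2, 0.0, -2.1]
width: 0.367
```

```bash
python3 - <<'E'
from h import *
st();print(delta(.6475,-.1614,.0865))
d=snap('scene');crop(d,220,90,350,190,6,'s8')
E
```

```text
t 10.8 pos [ 0.6463 -0.1607  0.1291] w 0.367 F [-1.2  0.  -2.1]
[[-0.156, 0.988, -0.009], [0.988, 0.156, -0.001], [0.0, -0.009, -1.0]] q [-0.13  0.62  0.47  1.59 -0.31  1.01  0.58]
[-0.08  0.15  4.26]
```

View pics/s8.png

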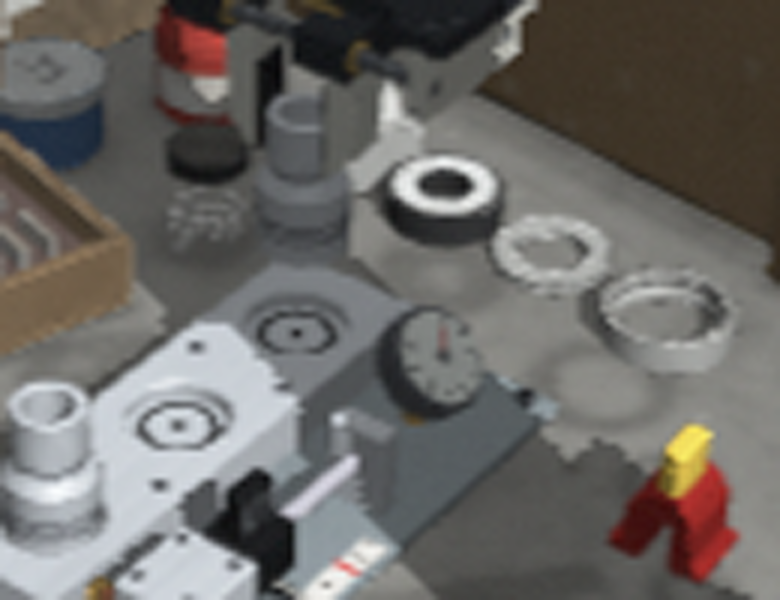

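Request:
arm_command(
  deltas=[
    {"xyz":[-0.1,0.15,1.5],"turn":0,"jaw":200},
    {"xyz":[-0.1,0.15,3],"turn":0,"jaw":200},
    {"xyz":[-0.1,0.15,4.1],"turn":0,"jaw":200},
    {"xyz":[-0.1,0.15,4.1],"turn":0,"jaw":200},
    {"xyz":[-0.1,0.15,4.1],"turn":0,"jaw":200},
  ],
)

```text
clock: 11.27
position: [0.646, -0.1607, 0.0883]
ee_rot: [-2.036, -2.382, 0.011]
force: [0.4, -0.5, -1.5]
width: 0.367
```

```bash
python3 - <<'E'
from h import *
st();print(delta(.6475,-.1614,.0865))
d=snap('scene');o=observe()['position']
z0=o[2]-.048;print(z0)
q=rim('scene',o[0],o[1],z0+.004,z0+.033,.035)
r=least_squares(lambda a:np.hypot(q[:,0]-a[0],q[:,1]-a[1])-.022,[.647,-.16],loss='soft_l1',f_scale=.002).x;print(len(q),r.round(4))
overlay(d,[(ring((.6456,-.1641,.034),.024),(255,0,0))]+[(ring((r[0],r[1],z0),.022),(0,0,255))],230,100,300,160,11,'o9')
E
```

```text
t 11.27 pos [ 0.646  -0.1607  0.0883] w 0.367 F [ 0.4 -0.5 -1.5]
[[-0.156, 0.988, -0.011], [0.988, 0.156, -0.0], [0.001, -0.011, -1.0]] q [-0.12  0.67  0.45  1.63 -0.33  0.94  0.6 ]
[-0.09  0.14  0.18]
0.04113606290127811
139 [ 0.6441 -0.1612]
```

View pics/o9.png

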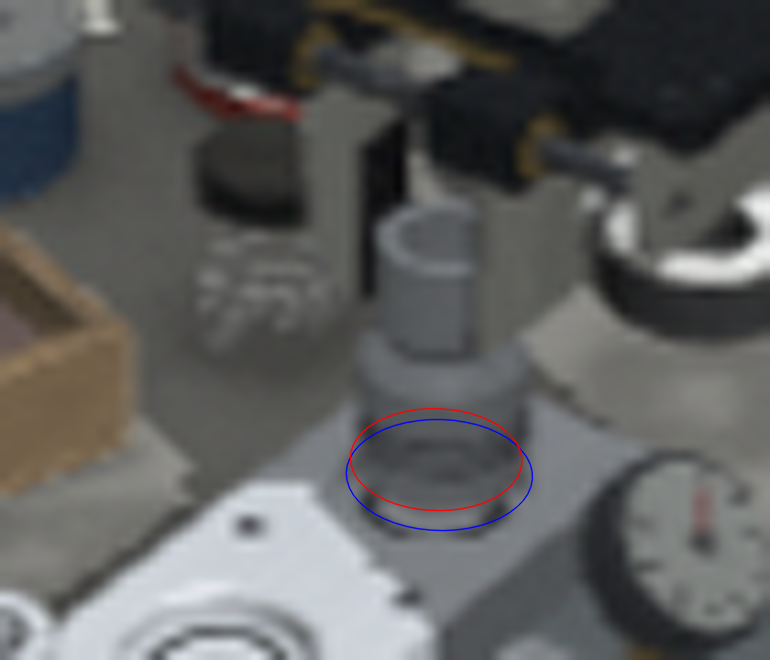

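Request:
arm_command(
  deltas=[
    {"xyz":[-0.13,0.18,0],"turn":0,"jaw":200},
    {"xyz":[-0.13,0.18,0.3],"turn":0,"jaw":200},
    {"xyz":[-0.13,0.18,0.6],"turn":0,"jaw":200},
    {"xyz":[-0.13,0.18,0.9],"turn":0,"jaw":200},
    {"xyz":[-0.13,0.18,0.9],"turn":0,"jaw":200},
  ],
)

```text
clock: 11.73
position: [0.6483, -0.1619, 0.0795]
ee_rot: [-2.036, -2.383, 0.011]
force: [0.8, -0.4, -2.4]
width: 0.364
```

```bash
python3 - <<'E'
from h import *
st()
E
```

```text
t 11.73 pos [ 0.6483 -0.1619  0.0795] w 0.364 F [ 0.8 -0.4 -2.4]
[[-0.156, 0.988, -0.01], [0.988, 0.156, -0.001], [0.001, -0.01, -1.0]] q [-0.11  0.68  0.44  1.63 -0.34  0.92  0.61]
```

Request:
arm_command(
  deltas=[
    {"xyz":[0,0,0.2],"turn":0,"jaw":200},
    {"xyz":[0,0,0.4],"turn":0,"jaw":200},
    {"xyz":[0,0,0.4],"turn":0,"jaw":200},
  ],
)

```text
clock: 11.98
position: [0.6479, -0.1617, 0.0749]
ee_rot: [-2.036, -2.382, 0.011]
force: [0.0, -0.1, -2.4]
width: 0.366
```

```bash
python3 - <<'E'
from h import *
st()
E
```

```text
t 11.98 pos [ 0.6479 -0.1617  0.0749] w 0.366 F [ 0.  -0.1 -2.4]
[[-0.156, 0.988, -0.011], [0.988, 0.156, -0.0], [0.001, -0.011, -1.0]] q [-0.11  0.68  0.44  1.63 -0.34  0.92  0.61]
```

Near the floor; release and go up.

Request:
arm_command(
  deltas=[
    {"xyz":[0,0,0.1],"turn":0,"jaw":200},
    {"xyz":[0,0,0.1],"turn":0,"jaw":110},
    {"xyz":[0,0,0.1],"turn":0,"jaw":110},
    {"xyz":[0,0,0.1],"turn":0,"jaw":110},
    {"xyz":[0,0,0.1],"turn":0,"jaw":110},
  ],
)

```text
clock: 12.4
position: [0.6481, -0.1617, 0.074]
ee_rot: [-2.036, -2.383, 0.011]
force: [-0.2, 1.1, -0.0]
width: 0.556
```

Request:
arm_command(
  deltas=[
    {"xyz":[0,0,0],"turn":0,"jaw":110},
    {"xyz":[0,0,0],"turn":0,"jaw":110},
  ],
)

```text
clock: 12.57
position: [0.6482, -0.1617, 0.0741]
ee_rot: [-2.036, -2.383, 0.011]
force: [0.7, 0.4, 0.7]
width: 0.569
```

Request:
arm_command(
  deltas=[
    {"xyz":[0,0,-3],"turn":0,"jaw":110},
    {"xyz":[0,0,-6],"turn":0,"jaw":110},
    {"xyz":[0,0,-9],"turn":0,"jaw":110},
    {"xyz":[2,-2,-11],"turn":0,"jaw":110},
    {"xyz":[5,-3,-11],"turn":0,"jaw":80},
  ],
)

```text
clock: 12.98
position: [0.613, -0.1218, 0.1892]
ee_rot: [2.048, 2.382, -0.008]
force: [0.3, -0.2, 1.4]
width: 0.605
```

```bash
python3 - <<'E'
from h import *
st();print(delta(.519,.232,.16))
d=snap('scene','s10');crop(d,220,90,310,190,6,'s10')
E
```

```text
t 12.98 pos [ 0.613  -0.1218  0.1892] w 0.605 F [ 0.3 -0.2  1.4]
[[-0.15, 0.989, -0.003], [0.989, 0.15, -0.004], [-0.003, -0.004, -1.0]] q [-0.23  0.5   0.5   1.65 -0.26  1.07  0.5 ]
[36.4  -3.96  2.81]
```

View pics/s10.png

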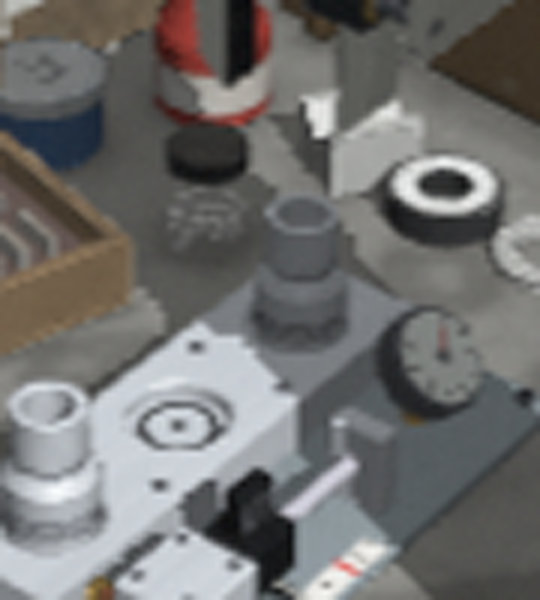

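Request:
arm_command(
  deltas=[
    {"xyz":[3.8,-0.4,0],"turn":0,"jaw":80},
    {"xyz":[7.6,-0.8,0],"turn":0,"jaw":80},
    {"xyz":[11.4,-1.2,0],"turn":0,"jaw":80},
    {"xyz":[15.2,-1.6,0],"turn":0,"jaw":80},
    {"xyz":[19,-2,0],"turn":0,"jaw":80},
  ],
)

```text
clock: 13.45
position: [0.5598, 0.0745, 0.1875]
ee_rot: [-2.033, -2.384, 0.004]
force: [1.8, 0.3, -0.6]
width: 0.688
```

Request:
arm_command(
  deltas=[
    {"xyz":[3.8,-0.4,0],"turn":0,"jaw":80},
    {"xyz":[7.6,-0.8,0],"turn":0,"jaw":80},
    {"xyz":[11.4,-1.2,0],"turn":0,"jaw":80},
    {"xyz":[15.2,-1.6,1],"turn":0,"jaw":80},
    {"xyz":[17,-2,2],"turn":0,"jaw":80},
  ],
)

```text
clock: 13.87
position: [0.5115, 0.2455, 0.1684]
ee_rot: [-2.025, -2.389, 0.0]
force: [0.1, 0.6, -0.6]
width: 0.69
```

Request:
arm_command(
  deltas=[
    {"xyz":[0,0,2],"turn":0,"jaw":80},
    {"xyz":[0,0,4],"turn":0,"jaw":80},
    {"xyz":[0,0,5],"turn":0,"jaw":80},
    {"xyz":[0,0,5],"turn":0,"jaw":80},
    {"xyz":[0,0,5],"turn":0,"jaw":80},
  ],
)

```text
clock: 14.28
position: [0.5112, 0.2452, 0.1184]
ee_rot: [-2.026, -2.388, 0.002]
force: [0.3, 0.4, 0.8]
width: 0.684
```

```bash
python3 - <<'E'
from h import *
st();print(delta(.519,.2325,.041))
d=snap('scene');crop(d,120,180,240,300,5,'s11')
E
```

```text
t 14.28 pos [0.5112 0.2452 0.1184] w 0.684 F [0.3 0.4 0.8]
[[-0.163, 0.987, -0.009], [0.987, 0.163, 0.006], [0.007, -0.008, -1.0]] q [-0.83  0.48  0.4   1.86 -0.25  0.86 -0.13]
[-1.43  0.62  7.72]
```

View pics/s11.png

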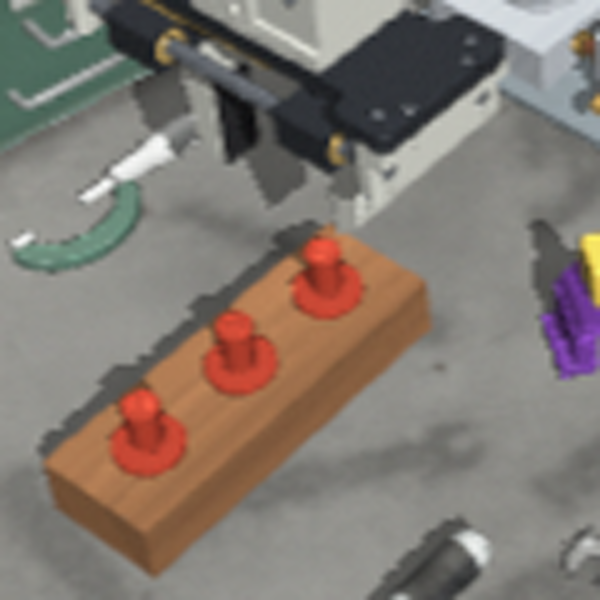

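Request:
arm_command(
  deltas=[
    {"xyz":[-1.4,0.6,1],"turn":0,"jaw":80},
    {"xyz":[-1.4,0.6,3],"turn":0,"jaw":80},
    {"xyz":[-1.4,0.6,3.5],"turn":0,"jaw":80},
    {"xyz":[-1.4,0.6,3.5],"turn":0,"jaw":80},
  ],
)

```text
clock: 14.67
position: [0.5193, 0.2323, 0.0836]
ee_rot: [-2.027, -2.387, 0.002]
force: [-1.0, 0.6, 0.4]
width: 0.682
```

```bash
python3 - <<'E'
from h import *
d=load('scene')
f=lambda a,b:(120+(a+.5)/5-.5,180+(b+.5)/5-.5)
for a,b,z in((322,246,.061),(328,287,.036),(235,323,.061),(241,362,.036)): print((world(d,*f(a,b),z)+[.0022,.0012,0]).round(4))
t=load('top'); 
st();print(delta(.519,.2325,.041))
d=snap('scene');crop(d,120,180,240,300,5,'s12')
E
```

```text
[0.5215 0.2315 0.061 ]
[0.5196 0.2324 0.036 ]
[0.5103 0.2871 0.061 ]
[0.5099 0.2877 0.036 ]
t 14.67 pos [0.5193 0.2323 0.0836] w 0.682 F [-1.   0.6  0.4]
[[-0.162, 0.987, -0.009], [0.987, 0.162, 0.006], [0.007, -0.008, -1.0]] q [-0.78  0.52  0.38  1.89 -0.28  0.79 -0.08]
[-0.    0.    4.26]
```

View pics/s12.png

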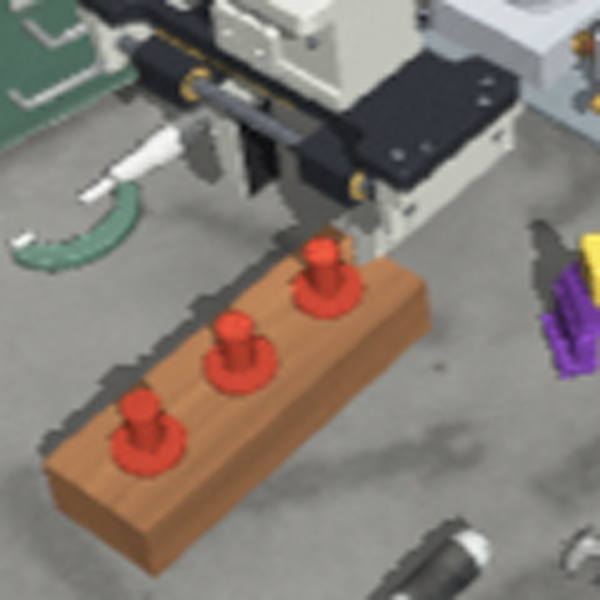

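Request:
arm_command(
  deltas=[
    {"xyz":[0,0,2],"turn":0,"jaw":80},
    {"xyz":[0,0,3.6],"turn":0,"jaw":80},
    {"xyz":[0,0,4.2],"turn":0,"jaw":80},
    {"xyz":[0,0,4.2],"turn":0,"jaw":160},
    {"xyz":[0,0,4.2],"turn":0,"jaw":240},
  ],
  force=20,
)

```text
clock: 15.13
position: [0.5197, 0.2334, 0.0432]
ee_rot: [-2.027, -2.387, -0.001]
force: [-0.3, 1.1, 0.1]
width: 0.587
```

Request:
arm_command(
  deltas=[
    {"xyz":[0,0,0],"turn":0,"jaw":240},
    {"xyz":[0,0,0],"turn":0,"jaw":240},
    {"xyz":[0,0,0],"turn":0,"jaw":240},
    {"xyz":[0,0,0],"turn":0,"jaw":240},
    {"xyz":[0,0,0],"turn":0,"jaw":240},
  ],
)

```text
clock: 15.55
position: [0.5199, 0.2335, 0.0436]
ee_rot: [-2.027, -2.388, -0.002]
force: [-0.2, 0.4, 0.3]
width: 0.227
```

Request:
arm_command(
  deltas=[
    {"xyz":[0,0,0],"turn":0,"jaw":240},
    {"xyz":[0,0,0],"turn":0,"jaw":240},
    {"xyz":[0,0,0],"turn":0,"jaw":240},
    {"xyz":[0,0,0],"turn":0,"jaw":240},
    {"xyz":[0,0,0],"turn":0,"jaw":240},
  ],
)

```text
clock: 15.97
position: [0.5199, 0.2335, 0.0436]
ee_rot: [-2.027, -2.388, -0.002]
force: [-0.4, 0.1, 1.9]
width: 0.155
```

```bash
python3 - <<'E'
from h import *
st();d=snap('scene');crop(d,140,180,220,260,7,'s13')
E
```

```text
t 15.97 pos [0.5199 0.2335 0.0436] w 0.155 F [-0.4  0.1  1.9]
[[-0.162, 0.987, -0.007], [0.987, 0.163, 0.007], [0.008, -0.006, -1.0]] q [-0.76  0.58  0.35  1.91 -0.31  0.7  -0.05]
```

View pics/s13.png

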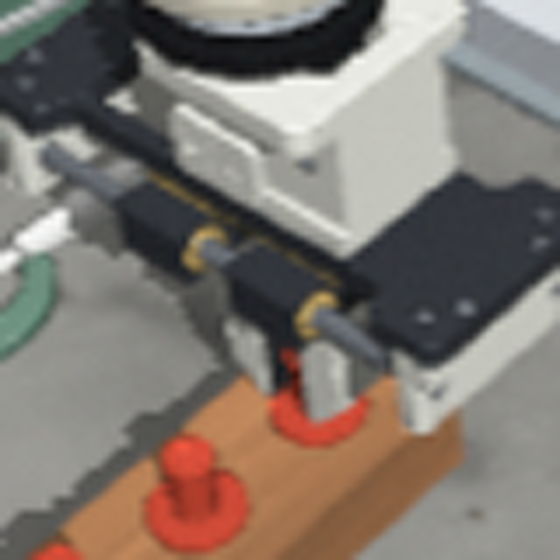

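Request:
arm_command(
  deltas=[
    {"xyz":[0,0,-3],"turn":0,"jaw":240},
    {"xyz":[0,0,-6],"turn":0,"jaw":240},
    {"xyz":[0,0,-9],"turn":0,"jaw":240},
    {"xyz":[0,0,-11],"turn":0,"jaw":240},
    {"xyz":[0,0,-11],"turn":0,"jaw":240},
  ],
)

```text
clock: 16.43
position: [0.5231, 0.2334, 0.1578]
ee_rot: [-2.028, -2.389, -0.012]
force: [1.6, 0.6, 0.1]
width: 0.152
```

```bash
python3 - <<'E'
from h import *
st();print(delta(.6195,.0175,.155))
d=snap('scene');d=snap('top');crop(d,240,120,350,225,5.4,'t14')
for n,(x,y) in dict(a=(.619,.0168),c=(.6478,-.1617)).items():
    for c in('top','scene'):
        q=rim(c,x,y,.088,.104); print(n,c,len(q),'bbox mid',((q.min(0)+q.max(0))/2).round(4),(q.max(0)-q.min(0)).round(4))
E
```

```text
t 16.43 pos [0.5231 0.2334 0.1578] w 0.152 F [1.6 0.6 0.1]
[[-0.162, 0.987, -0.001], [0.987, 0.162, 0.011], [0.011, 0.001, -1.0]] q [-0.82  0.43  0.43  1.82 -0.23  0.94 -0.12]
[-22.87   6.02   0.05]
a top 52 bbox mid [0.62   0.0164 0.0952] [0.0313 0.0306 0.0136]
a scene 89 bbox mid [0.615  0.0177 0.0929] [0.0362 0.0346 0.0094]
c top 54 bbox mid [ 0.6468 -0.1608  0.0947] [0.0316 0.0331 0.0127]
c scene 73 bbox mid [ 0.6445 -0.1612  0.0929] [0.0371 0.0384 0.0093]
```

View pics/t14.png

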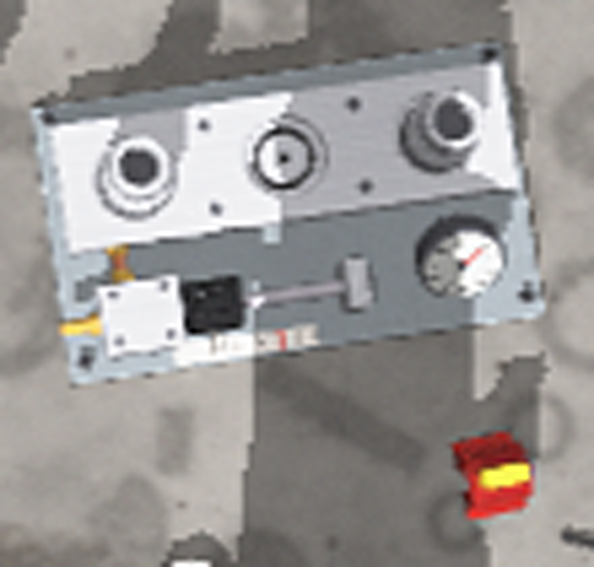

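Request:
arm_command(
  deltas=[
    {"xyz":[-3.8,1,0],"turn":0,"jaw":240},
    {"xyz":[-7.6,2,0],"turn":0,"jaw":240},
    {"xyz":[-11.4,3,0],"turn":0,"jaw":240},
    {"xyz":[-15.2,4,0],"turn":0,"jaw":240},
    {"xyz":[-19,5,0],"turn":0,"jaw":240},
  ],
)

```text
clock: 16.95
position: [0.6006, 0.0519, 0.1504]
ee_rot: [-2.025, -2.387, -0.001]
force: [0.1, -0.1, 0.0]
width: 0.156
```

Request:
arm_command(
  deltas=[
    {"xyz":[-2,0.5,0],"turn":0,"jaw":240},
    {"xyz":[-3.5,1,0],"turn":0,"jaw":240},
    {"xyz":[-3.5,1,0],"turn":0,"jaw":240},
    {"xyz":[-3.5,1,0],"turn":0,"jaw":240},
  ],
)

```text
clock: 17.28
position: [0.6154, 0.018, 0.1483]
ee_rot: [-2.026, -2.384, 0.003]
force: [0.5, 0.3, -0.1]
width: 0.156
```

```bash
python3 - <<'E'
from h import *
st();print(delta(.619,.0173,.135))
d=snap('scene');crop(d,190,90,290,190,6,'s15')
E
```

```text
t 17.28 pos [0.6154 0.018  0.1483] w 0.156 F [ 0.5  0.3 -0.1]
[[-0.161, 0.987, -0.011], [0.987, 0.161, 0.007], [0.009, -0.01, -1.0]] q [-0.41  0.52  0.44  1.71 -0.27  0.98  0.3 ]
[-0.14  0.36  1.32]
```

View pics/s15.png

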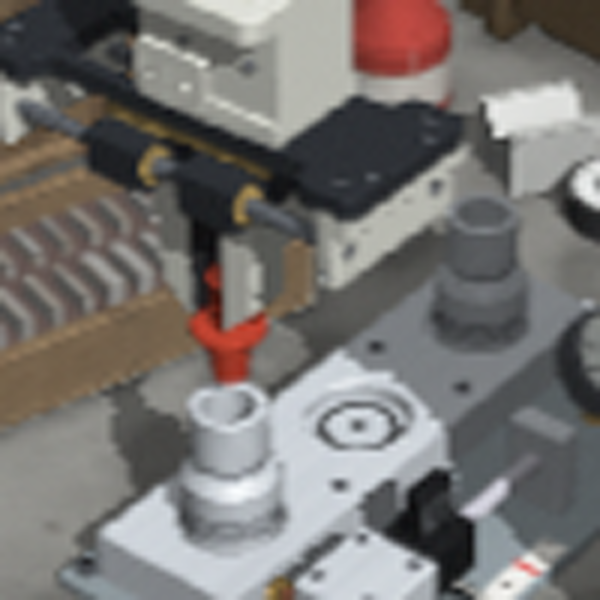

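Request:
arm_command(
  deltas=[
    {"xyz":[-0.1,0.35,0.5],"turn":0,"jaw":240},
    {"xyz":[-0.1,0.35,1],"turn":0,"jaw":240},
    {"xyz":[-0.1,0.35,1],"turn":0,"jaw":240},
  ],
)

```text
clock: 17.58
position: [0.6177, 0.0207, 0.1367]
ee_rot: [-2.02, -2.386, 0.004]
force: [0.2, -0.3, -0.3]
width: 0.152
```

```bash
python3 - <<'E'
from h import *
st();print(delta(.619,.0173,.108))
d=snap('scene');crop(d,200,110,260,170,10,'s16')
E
```

```text
t 17.58 pos [0.6177 0.0207 0.1367] w 0.152 F [ 0.2 -0.3 -0.3]
[[-0.165, 0.986, -0.013], [0.986, 0.165, 0.008], [0.01, -0.012, -1.0]] q [-0.41  0.54  0.44  1.71 -0.28  0.97  0.3 ]
[-0.38  0.1   2.87]
```

View pics/s16.png

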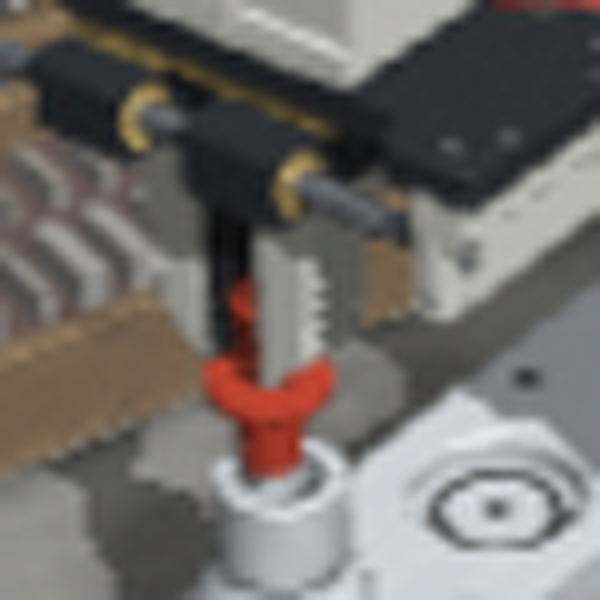

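Request:
arm_command(
  deltas=[
    {"xyz":[-0.35,0.1,0],"turn":0,"jaw":240},
    {"xyz":[-0.35,0.1,0.5],"turn":0,"jaw":240},
    {"xyz":[-0.35,0.1,1],"turn":0,"jaw":240},
    {"xyz":[-0.35,0.1,1.5],"turn":0,"jaw":240},
    {"xyz":[-0.35,0.1,1.5],"turn":0,"jaw":240},
  ],
)

```text
clock: 18.05
position: [0.6185, 0.0172, 0.121]
ee_rot: [-2.02, -2.385, 0.005]
force: [1.0, 0.5, -0.5]
width: 0.149
```

```bash
python3 - <<'E'
from h import *
st();print(delta(.619,.0173,.108))
E
```

```text
t 18.05 pos [0.6185 0.0172 0.121 ] w 0.149 F [ 1.   0.5 -0.5]
[[-0.164, 0.986, -0.015], [0.986, 0.165, 0.008], [0.01, -0.013, -1.0]] q [-0.4   0.56  0.43  1.72 -0.29  0.94  0.32]
[-0.01  0.07  1.3 ]
```

Request:
arm_command(
  deltas=[
    {"xyz":[0,0,0.4],"turn":0,"jaw":240},
    {"xyz":[0,0,0.8],"turn":0,"jaw":240},
    {"xyz":[0,0,1.2],"turn":0,"jaw":240},
    {"xyz":[0,0,1.3],"turn":0,"jaw":240},
  ],
)

```text
clock: 18.38
position: [0.6183, 0.0173, 0.1077]
ee_rot: [-2.02, -2.385, 0.005]
force: [-1.4, 0.1, 6.3]
width: 0.15
```

```bash
python3 - <<'E'
from h import *
st()
d=snap('scene');crop(d,200,110,260,170,10,'s17')
E
```

```text
t 18.38 pos [0.6183 0.0173 0.1077] w 0.15 F [-1.4  0.1  6.3]
[[-0.164, 0.986, -0.015], [0.986, 0.165, 0.008], [0.01, -0.013, -1.0]] q [-0.39  0.57  0.42  1.73 -0.3   0.91  0.32]
```

View pics/s17.png

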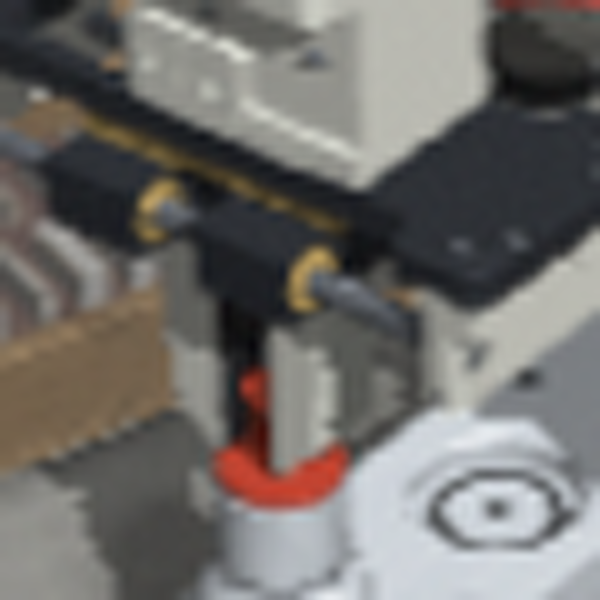

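Request:
arm_command(
  deltas=[
    {"xyz":[0,0,0],"turn":0,"jaw":150},
    {"xyz":[0,0,0],"turn":0,"jaw":150},
    {"xyz":[0,0,0],"turn":0,"jaw":110},
    {"xyz":[0,0,0],"turn":0,"jaw":110},
    {"xyz":[0,0,0],"turn":0,"jaw":110},
  ],
)

```text
clock: 18.85
position: [0.6184, 0.0173, 0.1078]
ee_rot: [-2.02, -2.385, 0.005]
force: [0.6, -0.1, 0.1]
width: 0.467
```

Request:
arm_command(
  deltas=[
    {"xyz":[0,0,-2],"turn":0,"jaw":110},
    {"xyz":[0,0,-5],"turn":0,"jaw":110},
    {"xyz":[0,0,-8],"turn":0,"jaw":110},
    {"xyz":[2,-1,-8],"turn":0,"jaw":110},
    {"xyz":[4,-2,-8],"turn":0,"jaw":90},
  ],
)

```text
clock: 19.27
position: [0.5947, 0.0517, 0.1906]
ee_rot: [-2.026, -2.385, 0.001]
force: [0.1, 0.7, -0.3]
width: 0.602
```

```bash
python3 - <<'E'
from h import *
st();print(delta(.510,.2875,.15))
d=snap('scene');crop(d,190,110,260,180,10,'s18')
E
```

```text
t 19.27 pos [0.5947 0.0517 0.1906] w 0.602 F [ 0.1  0.7 -0.3]
[[-0.162, 0.987, -0.01], [0.987, 0.162, 0.008], [0.009, -0.009, -1.0]] q [-0.49  0.45  0.46  1.71 -0.23  1.05  0.21]
[24.6  -4.51  4.33]
```

View pics/s18.png

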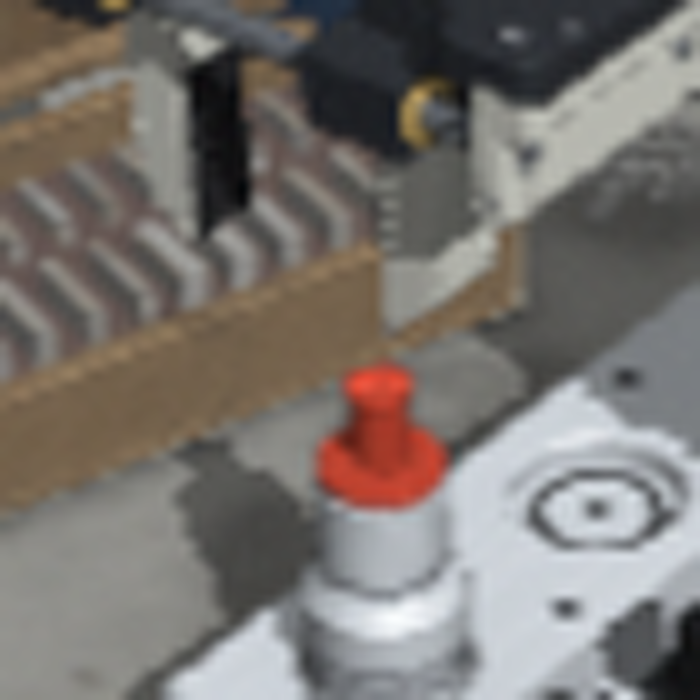

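Stopper home on oiler a. Next stopper.

Request:
arm_command(
  deltas=[
    {"xyz":[3.8,-0.7,0],"turn":0,"jaw":80},
    {"xyz":[7.6,-1.4,0],"turn":0,"jaw":80},
    {"xyz":[11.4,-2.1,0],"turn":0,"jaw":80},
    {"xyz":[15.2,-2.8,1],"turn":0,"jaw":80},
    {"xyz":[19,-3.5,2],"turn":0,"jaw":80},
  ],
)

```text
clock: 19.73
position: [0.5241, 0.2412, 0.1727]
ee_rot: [-2.015, -2.386, -0.001]
force: [0.4, 0.1, -0.4]
width: 0.686
```

Request:
arm_command(
  deltas=[
    {"xyz":[3,-0.6,1],"turn":0,"jaw":80},
    {"xyz":[5.6,-1,4],"turn":0,"jaw":80},
    {"xyz":[5.6,-1,7],"turn":0,"jaw":80},
    {"xyz":[5.6,-1,8.5],"turn":0,"jaw":80},
    {"xyz":[5.6,-1,8.5],"turn":0,"jaw":80},
  ],
)

```text
clock: 20.15
position: [0.5011, 0.2953, 0.0851]
ee_rot: [-2.012, -2.387, 0.008]
force: [-0.4, -0.5, -0.3]
width: 0.687
```

```bash
python3 - <<'E'
from h import *
st();print(delta(.510,.2875,.0435))
d=snap('scene');crop(d,120,180,220,280,6,'s19')
E
```

```text
t 20.15 pos [0.5011 0.2953 0.0851] w 0.687 F [-0.4 -0.5 -0.3]
[[-0.169, 0.985, -0.019], [0.986, 0.169, 0.009], [0.012, -0.017, -1.0]] q [-0.87  0.54  0.36  1.85 -0.28  0.81 -0.19]
[-0.96  0.81  4.14]
```

View pics/s19.png

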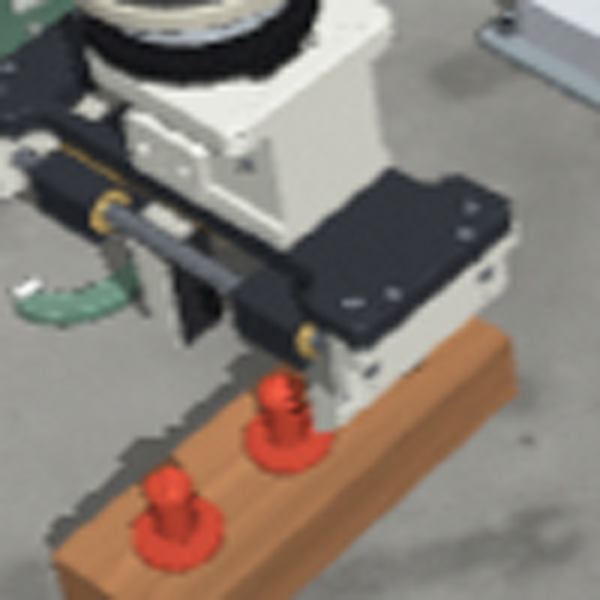

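Request:
arm_command(
  deltas=[
    {"xyz":[-1,0.8,0],"turn":0,"jaw":80},
    {"xyz":[-1,0.8,1],"turn":0,"jaw":80},
    {"xyz":[-1,0.8,2],"turn":0,"jaw":80},
    {"xyz":[-1,0.8,2],"turn":0,"jaw":80},
  ],
)

```text
clock: 20.53
position: [0.5114, 0.286, 0.0656]
ee_rot: [-2.016, -2.384, 0.007]
force: [-0.3, 0.8, -1.0]
width: 0.688
```

```bash
python3 - <<'E'
from h import *
st();print(delta(.510,.2875,.0435))
E
```

```text
t 20.53 pos [0.5114 0.286  0.0656] w 0.688 F [-0.3  0.8 -1. ]
[[-0.166, 0.986, -0.018], [0.986, 0.167, 0.009], [0.012, -0.016, -1.0]] q [-0.84  0.57  0.35  1.85 -0.29  0.78 -0.15]
[ 0.15 -0.08  2.21]
```

Request:
arm_command(
  deltas=[
    {"xyz":[0.15,-0.1,1],"turn":0,"jaw":80},
    {"xyz":[0.15,-0.1,2.1],"turn":0,"jaw":80},
    {"xyz":[0.15,-0.1,2.2],"turn":0,"jaw":120},
    {"xyz":[0.15,-0.1,2.2],"turn":0,"jaw":240},
    {"xyz":[0.15,-0.1,2.2],"turn":0,"jaw":240},
  ],
)

```text
clock: 20.95
position: [0.5098, 0.2875, 0.0435]
ee_rot: [-2.015, -2.385, 0.007]
force: [0.5, 0.3, 0.2]
width: 0.517
```

Request:
arm_command(
  deltas=[
    {"xyz":[0,0,0],"turn":0,"jaw":240},
    {"xyz":[0,0,0],"turn":0,"jaw":240},
    {"xyz":[0,0,0],"turn":0,"jaw":240},
    {"xyz":[0,0,0],"turn":0,"jaw":240},
    {"xyz":[0,0,0],"turn":0,"jaw":240},
  ],
)

```text
clock: 21.37
position: [0.5099, 0.2876, 0.0437]
ee_rot: [-2.015, -2.385, 0.007]
force: [0.6, 0.1, 1.5]
width: 0.158
```

Request:
arm_command(
  deltas=[
    {"xyz":[0,0,0],"turn":0,"jaw":240},
    {"xyz":[0,0,0],"turn":0,"jaw":240},
    {"xyz":[0,0,0],"turn":0,"jaw":240},
    {"xyz":[0,0,0],"turn":0,"jaw":240},
    {"xyz":[0,0,0],"turn":0,"jaw":240},
  ],
)

```text
clock: 21.78
position: [0.5099, 0.2876, 0.0437]
ee_rot: [-2.015, -2.385, 0.007]
force: [0.7, 1.0, 1.9]
width: 0.151
```

Request:
arm_command(
  deltas=[
    {"xyz":[0,0,-3],"turn":0,"jaw":240},
    {"xyz":[0,0,-6],"turn":0,"jaw":240},
    {"xyz":[0,0,-9],"turn":0,"jaw":240},
    {"xyz":[0,0,-13],"turn":0,"jaw":240},
    {"xyz":[0,0,-13],"turn":0,"jaw":240},
  ],
)

```text
clock: 22.2
position: [0.5158, 0.2877, 0.1807]
ee_rot: [-2.018, -2.386, -0.009]
force: [1.3, 0.1, 0.4]
width: 0.156
```

```bash
python3 - <<'E'
from h import *
st();print(delta(.6475,-.161,.175))
E
```

```text
t 22.2 pos [0.5158 0.2877 0.1807] w 0.156 F [1.3 0.1 0.4]
[[-0.166, 0.986, -0.009], [0.986, 0.166, 0.015], [0.016, -0.006, -1.0]] q [-0.88  0.44  0.41  1.74 -0.22  1.01 -0.22]
[-46.43   5.54  -0.22]
```

Request:
arm_command(
  deltas=[
    {"xyz":[-3.8,0.5,0],"turn":0,"jaw":240},
    {"xyz":[-7.6,0.9,0],"turn":0,"jaw":240},
    {"xyz":[-11.4,1.4,0],"turn":0,"jaw":240},
    {"xyz":[-15.2,1.8,-0.2],"turn":0,"jaw":240},
    {"xyz":[-19,2.3,-0.3],"turn":0,"jaw":240},
  ],
)

```text
clock: 22.62
position: [0.5701, 0.1024, 0.1805]
ee_rot: [-2.018, -2.386, -0.009]
force: [0.2, -0.2, -1.0]
width: 0.158
```

Request:
arm_command(
  deltas=[
    {"xyz":[-3.8,0.5,0],"turn":0,"jaw":240},
    {"xyz":[-7.6,0.9,0],"turn":0,"jaw":240},
    {"xyz":[-11.4,1.4,0],"turn":0,"jaw":240},
    {"xyz":[-15.2,1.8,-0.2],"turn":0,"jaw":240},
    {"xyz":[-19,2.3,-0.3],"turn":0,"jaw":240},
  ],
)

```text
clock: 23.03
position: [0.6245, -0.083, 0.1802]
ee_rot: [-2.018, -2.386, -0.009]
force: [0.6, -0.3, -0.5]
width: 0.154
```

Request:
arm_command(
  deltas=[
    {"xyz":[-3,0.3,0],"turn":0,"jaw":240},
    {"xyz":[-6,0.8,0],"turn":0,"jaw":240},
    {"xyz":[-6,0.8,0],"turn":0,"jaw":240},
    {"xyz":[-6,0.8,0],"turn":0,"jaw":240},
  ],
)

```text
clock: 23.37
position: [0.6421, -0.1436, 0.1787]
ee_rot: [-2.023, -2.383, -0.008]
force: [-0.2, 0.9, -0.5]
width: 0.153
```

```bash
python3 - <<'E'
from h import *
st();print(delta(.6475,-.161,.14))
d=snap('scene');crop(d,190,70,310,190,5,'s20')
E
```

```text
t 23.37 pos [ 0.6421 -0.1436  0.1787] w 0.153 F [-0.2  0.9 -0.5]
[[-0.162, 0.987, -0.009], [0.987, 0.162, 0.014], [0.015, -0.007, -1.0]] q [-0.15  0.56  0.47  1.56 -0.29  1.1   0.55]
[-1.87  0.28  3.84]
```

View pics/s20.png

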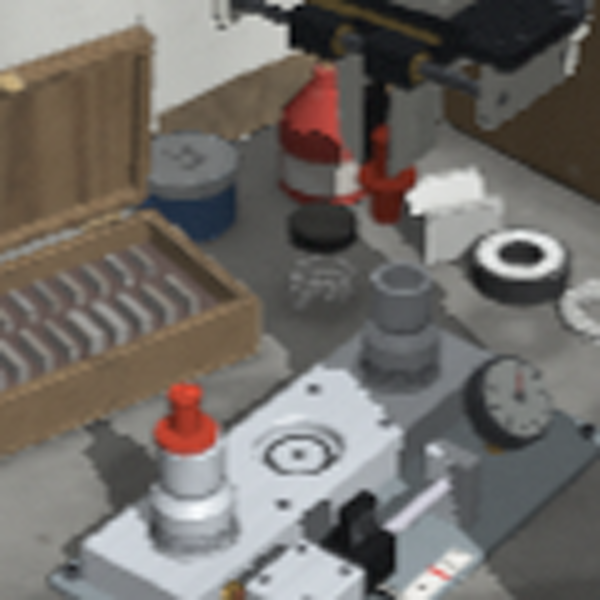

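Request:
arm_command(
  deltas=[
    {"xyz":[-1.8,0.3,1],"turn":0,"jaw":240},
    {"xyz":[-1.8,0.3,3],"turn":0,"jaw":240},
    {"xyz":[-1.8,0.3,4],"turn":0,"jaw":240},
    {"xyz":[-1.8,0.3,4],"turn":0,"jaw":240},
  ],
)

```text
clock: 23.75
position: [0.6461, -0.155, 0.1356]
ee_rot: [-2.013, -2.383, -0.007]
force: [-0.2, 1.5, -0.5]
width: 0.154
```

```bash
python3 - <<'E'
from h import *
st();print(delta(.647,-.161,.108))
d=snap('scene');crop(d,230,80,300,150,8,'s21')
E
```

```text
t 23.75 pos [ 0.6461 -0.155   0.1356] w 0.154 F [-0.2  1.5 -0.5]
[[-0.167, 0.986, -0.014], [0.986, 0.167, 0.018], [0.02, -0.011, -1.0]] q [-0.12  0.62  0.45  1.58 -0.31  1.03  0.59]
[-0.66  0.02  2.74]
```

View pics/s21.png

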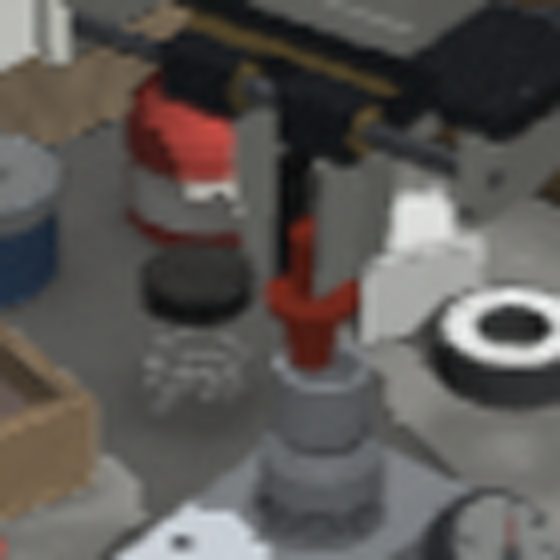

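Request:
arm_command(
  deltas=[
    {"xyz":[-0.6,0,0],"turn":0,"jaw":240},
    {"xyz":[-0.6,0,0],"turn":0,"jaw":240},
    {"xyz":[-0.6,0,0],"turn":0,"jaw":240},
  ],
)

```text
clock: 24.05
position: [0.6483, -0.1614, 0.1379]
ee_rot: [-2.015, -2.385, -0.009]
force: [-0.5, 0.9, -1.0]
width: 0.151
```

```bash
python3 - <<'E'
from h import *
st();print(delta(.647,-.161,.108))
d=snap('scene');crop(d,230,80,300,150,8,'s22')
E
```

```text
t 24.05 pos [ 0.6483 -0.1614  0.1379] w 0.151 F [-0.5  0.9 -1. ]
[[-0.167, 0.986, -0.011], [0.986, 0.167, 0.017], [0.019, -0.008, -1.0]] q [-0.11  0.62  0.45  1.57 -0.31  1.04  0.6 ]
[ 0.01 -0.1   2.99]
```

View pics/s22.png

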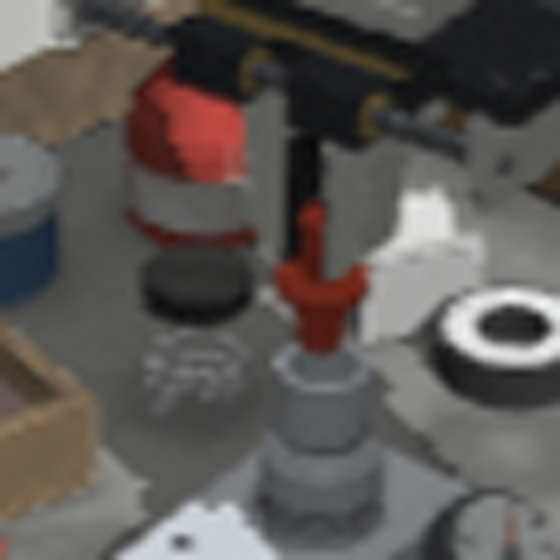

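Request:
arm_command(
  deltas=[
    {"xyz":[0,-0.1,0.5],"turn":0,"jaw":240},
    {"xyz":[0,-0.1,1],"turn":0,"jaw":240},
    {"xyz":[0,-0.1,1.5],"turn":0,"jaw":240},
    {"xyz":[0,-0.1,1.7],"turn":0,"jaw":240},
  ],
)

```text
clock: 24.43
position: [0.6465, -0.1609, 0.1197]
ee_rot: [-2.014, -2.384, -0.008]
force: [0.4, -0.8, -0.1]
width: 0.147
```

```bash
python3 - <<'E'
from h import *
st();print(delta(.647,-.161,.108))
E
```

```text
t 24.43 pos [ 0.6465 -0.1609  0.1197] w 0.147 F [ 0.4 -0.8 -0.1]
[[-0.167, 0.986, -0.012], [0.986, 0.167, 0.017], [0.019, -0.009, -1.0]] q [-0.11  0.63  0.44  1.59 -0.32  1.01  0.61]
[-0.04  0.05  1.16]
```

Request:
arm_command(
  deltas=[
    {"xyz":[0,0.05,0.4],"turn":0,"jaw":240},
    {"xyz":[0,0.05,0.8],"turn":0,"jaw":240},
    {"xyz":[0,0.05,1.2],"turn":0,"jaw":240},
    {"xyz":[0,0.05,1.2],"turn":0,"jaw":240},
  ],
)

```text
clock: 24.77
position: [0.6472, -0.1606, 0.1076]
ee_rot: [-2.014, -2.385, -0.009]
force: [-0.1, -0.2, 0.2]
width: 0.154
```

```bash
python3 - <<'E'
from h import *
st()
d=snap('scene');crop(d,230,80,300,150,8,'s23')
E
```

```text
t 24.77 pos [ 0.6472 -0.1606  0.1076] w 0.154 F [-0.1 -0.2  0.2]
[[-0.167, 0.986, -0.012], [0.986, 0.167, 0.017], [0.019, -0.009, -1.0]] q [-0.1   0.65  0.44  1.6  -0.33  0.98  0.61]
```

View pics/s23.png

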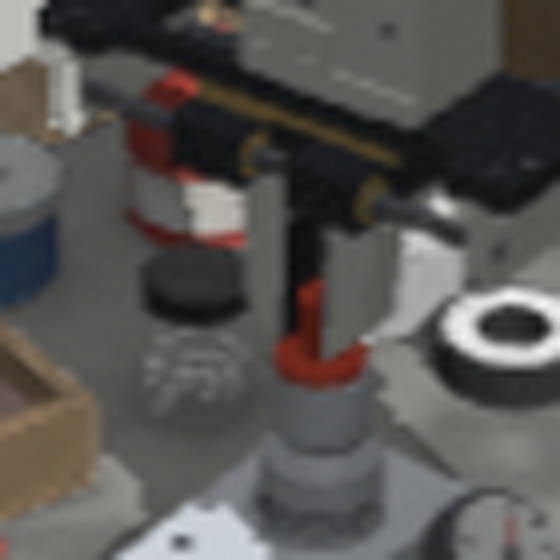

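Request:
arm_command(
  deltas=[
    {"xyz":[0,0,0.1],"turn":0,"jaw":240},
    {"xyz":[0,0,0.2],"turn":0,"jaw":240},
    {"xyz":[0,0,0.2],"turn":0,"jaw":240},
  ],
)

```text
clock: 25.07
position: [0.6479, -0.161, 0.1074]
ee_rot: [-2.015, -2.386, -0.011]
force: [-3.5, 1.2, 14.3]
width: 0.155
```

Request:
arm_command(
  deltas=[
    {"xyz":[0,0,0],"turn":0,"jaw":150},
    {"xyz":[0,0,0],"turn":0,"jaw":150},
    {"xyz":[0,0,0],"turn":0,"jaw":110},
    {"xyz":[0,0,0],"turn":0,"jaw":110},
    {"xyz":[0,0,0],"turn":0,"jaw":110},
  ],
)

```text
clock: 25.48
position: [0.6477, -0.1609, 0.1069]
ee_rot: [-2.015, -2.385, -0.01]
force: [0.4, -0.1, -0.1]
width: 0.463
```

Request:
arm_command(
  deltas=[
    {"xyz":[0,0,-2],"turn":0,"jaw":110},
    {"xyz":[0,0,-5],"turn":0,"jaw":110},
    {"xyz":[0,0,-8],"turn":0,"jaw":110},
    {"xyz":[0,-3,-8],"turn":0,"jaw":110},
    {"xyz":[0,-7,-8],"turn":0,"jaw":110},
  ],
)

```text
clock: 25.9
position: [0.5823, -0.1734, 0.1887]
ee_rot: [-2.014, -2.392, -0.013]
force: [-1.3, -0.6, -1.4]
width: 0.569
```

```bash
python3 - <<'E'
from h import *
st()
d=snap('scene');crop(d,190,80,310,200,5,'s24')
E
```

```text
t 25.9 pos [ 0.5823 -0.1734  0.1887] w 0.569 F [-1.3 -0.6 -1.4]
[[-0.171, 0.985, -0.006], [0.985, 0.171, 0.016], [0.017, -0.003, -1.0]] q [-0.12  0.47  0.48  1.69 -0.26  1.06  0.62]
```

View pics/s24.png

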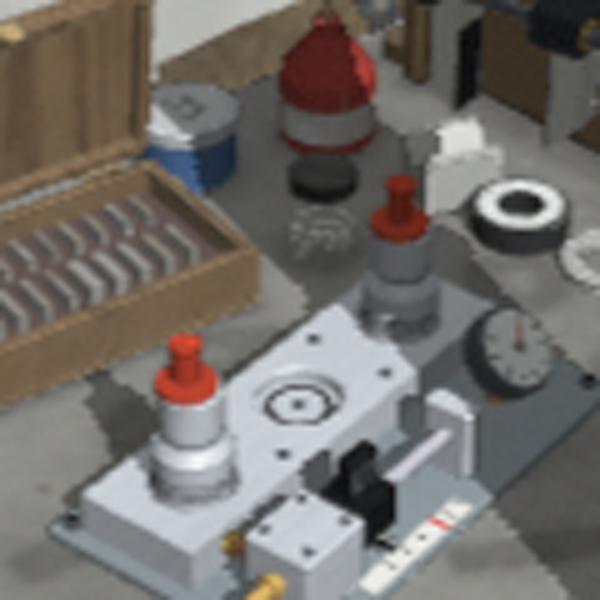

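```bash
python3 - <<'E'
from h import *
print(delta(.5432,-.0364,.12))
d=snap('top');crop(d,240,150,300,200,13,'t25')
E
```

```text
[14.1  -0.17  6.92]
```

View pics/t25.png

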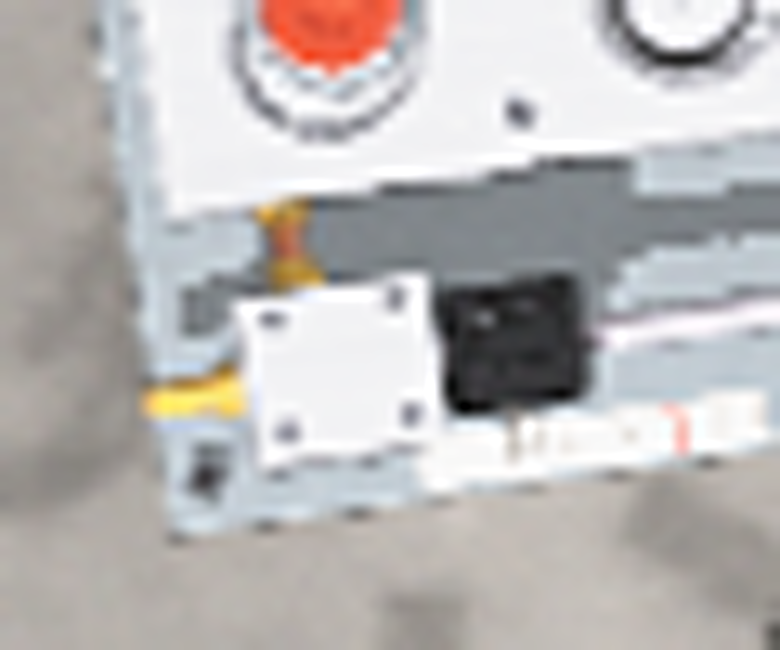

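Request:
arm_command(
  deltas=[
    {"xyz":[3.8,0,0],"turn":0,"jaw":130},
    {"xyz":[7.6,0,1],"turn":0.5,"jaw":130},
    {"xyz":[11.4,-0.1,2.5],"turn":0.9,"jaw":130},
    {"xyz":[14.1,-0.2,3.5],"turn":0.9,"jaw":130},
    {"xyz":[14.1,-0.2,3.5],"turn":0.9,"jaw":130},
  ],
)

```text
clock: 26.42
position: [0.5443, -0.0293, 0.1522]
ee_rot: [-2.023, -2.363, -0.004]
force: [-0.2, 0.6, 0.2]
width: 0.493
```

```bash
python3 - <<'E'
from h import *
st();print(delta(.5432,-.0364,.0625))
d=snap('scene');crop(d,200,110,300,210,6,'s26')
E
```

```text
t 26.42 pos [ 0.5443 -0.0293  0.1522] w 0.493 F [-0.2  0.6  0.2]
[[-0.154, 0.988, -0.022], [0.988, 0.154, 0.022], [0.025, -0.018, -1.0]] q [-0.36  0.41  0.45  1.87 -0.25  0.93  0.37]
[-0.91 -0.06  8.95]
```

View pics/s26.png

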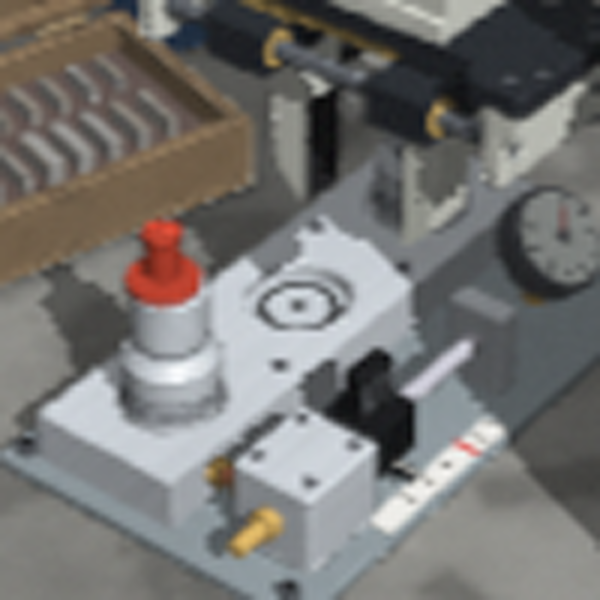

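Request:
arm_command(
  deltas=[
    {"xyz":[-0.9,0,2],"turn":0,"jaw":130},
    {"xyz":[-0.9,0,4],"turn":0,"jaw":130},
    {"xyz":[-0.9,0,6],"turn":0,"jaw":130},
    {"xyz":[-0.9,0,7],"turn":0,"jaw":130},
    {"xyz":[-0.9,0,7],"turn":0,"jaw":130},
  ],
)

```text
clock: 26.88
position: [0.5441, -0.0412, 0.0813]
ee_rot: [-2.028, -2.36, 0.001]
force: [0.9, 0.5, -0.1]
width: 0.491
```

```bash
python3 - <<'E'
from h import *
st();print(delta(.5432,-.0364,.063))
d=snap('scene');crop(d,200,110,300,210,6,'s27')
E
```

```text
t 26.88 pos [ 0.5441 -0.0412  0.0813] w 0.491 F [ 0.9  0.5 -0.1]
[[-0.15, 0.988, -0.023], [0.988, 0.151, 0.019], [0.022, -0.02, -1.0]] q [-0.31  0.51  0.42  1.93 -0.31  0.79  0.44]
[0.45 0.02 1.84]
```

View pics/s27.png

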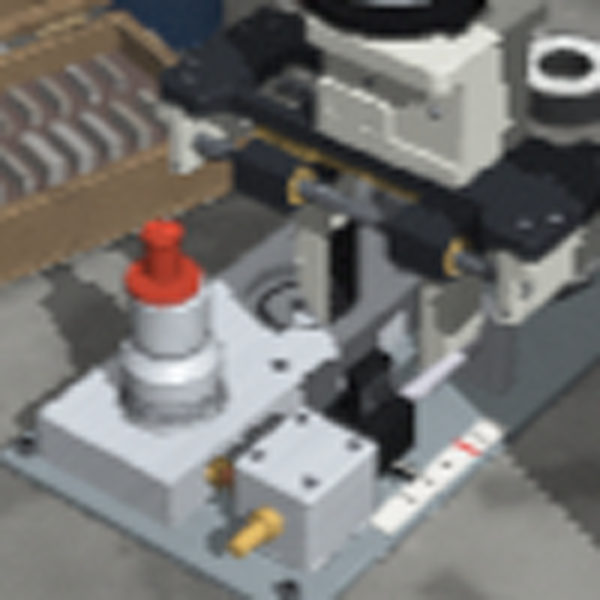

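Request:
arm_command(
  deltas=[
    {"xyz":[0.45,0,0],"turn":0,"jaw":130},
    {"xyz":[0.45,0,0.8],"turn":0,"jaw":130},
    {"xyz":[0.45,0,1.6],"turn":0,"jaw":130},
    {"xyz":[0.45,0,1.8],"turn":0,"jaw":130},
    {"xyz":[0.45,0,1.8],"turn":0,"jaw":130},
  ],
)

```text
clock: 27.35
position: [0.5434, -0.0363, 0.0641]
ee_rot: [-2.028, -2.361, 0.0]
force: [-0.4, 0.7, -0.4]
width: 0.487
```

```bash
python3 - <<'E'
from h import *
st();print(delta(.5432,-.0364,.063))
d=snap('scene');crop(d,200,110,300,210,6,'s28')
E
```

```text
t 27.35 pos [ 0.5434 -0.0363  0.0641] w 0.487 F [-0.4  0.7 -0.4]
[[-0.151, 0.988, -0.023], [0.988, 0.151, 0.019], [0.022, -0.02, -1.0]] q [-0.31  0.53  0.4   1.95 -0.32  0.75  0.44]
[-0.01 -0.02  0.11]
```

View pics/s28.png

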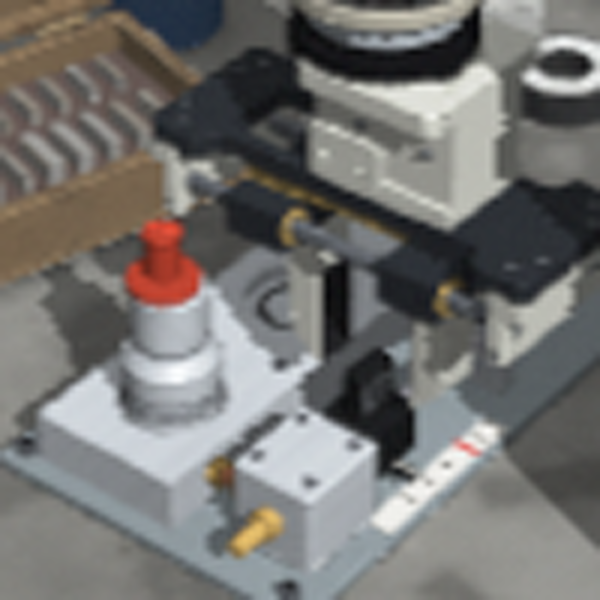

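Request:
arm_command(
  deltas=[
    {"xyz":[0,0,0.2],"turn":0,"jaw":200},
    {"xyz":[0,0,0.2],"turn":0,"jaw":240},
    {"xyz":[0,0,0.2],"turn":0,"jaw":240},
    {"xyz":[0,0,0.2],"turn":0,"jaw":240},
    {"xyz":[0,0,0.2],"turn":0,"jaw":240},
  ],
  force=15,
)

```text
clock: 27.82
position: [0.5437, -0.0364, 0.0626]
ee_rot: [-2.028, -2.361, -0.0]
force: [0.2, 0.7, 0.1]
width: 0.176
```

Request:
arm_command(
  deltas=[
    {"xyz":[0,0,0],"turn":0,"jaw":240},
    {"xyz":[0,0,0],"turn":0,"jaw":240},
    {"xyz":[0,0,0],"turn":0,"jaw":240},
    {"xyz":[0,0,0],"turn":0,"jaw":240},
    {"xyz":[0,0,0],"turn":0,"jaw":240},
  ],
)

```text
clock: 28.23
position: [0.5449, -0.0362, 0.0628]
ee_rot: [-2.029, -2.362, -0.002]
force: [4.9, 1.3, -5.1]
width: 0.128
```

```bash
python3 - <<'E'
from h import *
st()
d=snap('scene');crop(d,210,130,290,210,7,'s29')
E
```

```text
t 28.23 pos [ 0.5449 -0.0362  0.0628] w 0.128 F [ 4.9  1.3 -5.1]
[[-0.151, 0.988, -0.02], [0.988, 0.151, 0.019], [0.022, -0.017, -1.0]] q [-0.3   0.54  0.4   1.95 -0.33  0.74  0.44]
```

View pics/s29.png

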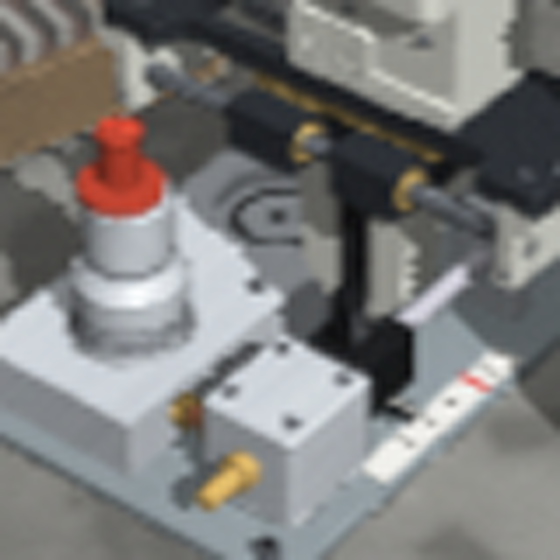

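Request:
arm_command(
  deltas=[
    {"xyz":[-0.6,0,0],"turn":0,"jaw":240},
    {"xyz":[-1.2,0,0],"turn":0,"jaw":240},
    {"xyz":[-1.8,0,0],"turn":0,"jaw":240},
    {"xyz":[-2.2,0,0],"turn":0,"jaw":240},
    {"xyz":[-2.2,0,0],"turn":0,"jaw":240},
  ],
  force=25,
)

```text
clock: 28.7
position: [0.5487, -0.0599, 0.0627]
ee_rot: [-2.032, -2.362, -0.002]
force: [2.2, -2.0, 5.6]
width: 0.127
```

```bash
python3 - <<'E'
from h import *
st();p=observe()['position'];print(((p-np.array([.5449,-.0362,0]))[:2]@[.155,-.988]))
d=snap('scene');crop(d,210,130,290,210,7,'s30')
E
```

```text
t 28.7 pos [ 0.5487 -0.0599  0.0627] w 0.127 F [ 2.2 -2.   5.6]
[[-0.149, 0.989, -0.019], [0.989, 0.149, 0.018], [0.021, -0.016, -1.0]] q [-0.26  0.54  0.4   1.93 -0.33  0.75  0.48]
0.02395653842691441
```

View pics/s30.png

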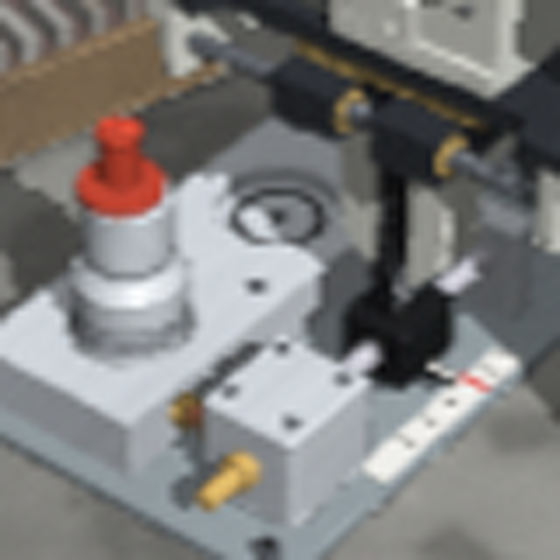

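Request:
arm_command(
  deltas=[
    {"xyz":[-0.5,0,0],"turn":0,"jaw":240},
    {"xyz":[-1.0,0,0],"turn":0,"jaw":240},
    {"xyz":[-1.4,0,0],"turn":0,"jaw":240},
    {"xyz":[-1.6,0,0],"turn":0,"jaw":240},
    {"xyz":[-1.6,0,0],"turn":0,"jaw":240},
  ],
)

```text
clock: 29.17
position: [0.5513, -0.0763, 0.0627]
ee_rot: [-2.033, -2.362, -0.002]
force: [1.1, -0.1, 6.3]
width: 0.128
```

```bash
python3 - <<'E'
from h import *
st();p=observe()['position'];print(((p-np.array([.5449,-.0362,0]))[:2]@[.155,-.988]))
d=snap('scene');crop(d,240,150,290,200,12,'s31')
E
```

```text
t 29.17 pos [ 0.5513 -0.0763  0.0627] w 0.128 F [ 1.1 -0.1  6.3]
[[-0.149, 0.989, -0.018], [0.989, 0.149, 0.018], [0.02, -0.015, -1.0]] q [-0.23  0.55  0.4   1.92 -0.32  0.76  0.51]
0.04059096846884972
```

View pics/s31.png

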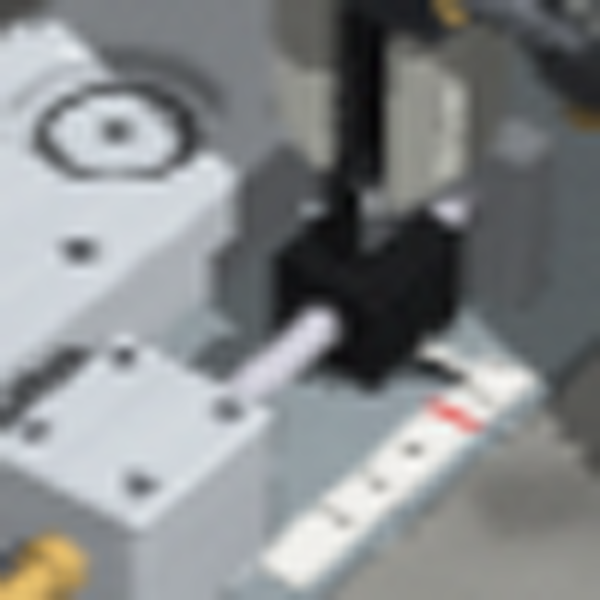

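Request:
arm_command(
  deltas=[
    {"xyz":[-0.1,0,0],"turn":0,"jaw":240},
    {"xyz":[-0.1,0,0],"turn":0,"jaw":240},
    {"xyz":[-0.1,0,0],"turn":0,"jaw":180},
    {"xyz":[-0.1,0,0],"turn":0,"jaw":130},
    {"xyz":[-0.1,0,0],"turn":0,"jaw":130},
  ],
)

```text
clock: 29.63
position: [0.5507, -0.0775, 0.0623]
ee_rot: [-2.033, -2.361, -0.001]
force: [0.3, -0.9, 0.1]
width: 0.296
```

Request:
arm_command(
  deltas=[
    {"xyz":[0,0,0],"turn":0,"jaw":130},
    {"xyz":[0,0,-3],"turn":0,"jaw":100},
    {"xyz":[0,0,-6],"turn":0,"jaw":60},
    {"xyz":[-4,0,-9],"turn":0,"jaw":60},
    {"xyz":[-8,-2,-10],"turn":0,"jaw":60},
  ],
)

```text
clock: 30.05
position: [0.5512, -0.1485, 0.1608]
ee_rot: [-2.027, -2.371, -0.006]
force: [1.6, -1.2, 1.0]
width: 0.657
```

Request:
arm_command(
  deltas=[
    {"xyz":[-3,-3,0],"turn":0,"jaw":60},
    {"xyz":[-5,-6,0],"turn":0,"jaw":60},
    {"xyz":[-5,-8,0],"turn":0,"jaw":60},
    {"xyz":[-5,-8,0],"turn":0,"jaw":60},
  ],
)

```text
clock: 30.38
position: [0.475, -0.2133, 0.1607]
ee_rot: [-2.033, -2.362, -0.004]
force: [-0.2, -0.1, 0.2]
width: 0.767
```

```bash
python3 - <<'E'
from h import *
st()
d=snap('top','t32f');crop(d,240,150,300,200,13,'t32');d=snap('scene');crop(d,240,150,350,220,7,'s32')
E
```

```text
t 30.38 pos [ 0.475  -0.2133  0.1607] w 0.767 F [-0.2 -0.1  0.2]
[[-0.149, 0.989, -0.017], [0.989, 0.149, 0.018], [0.02, -0.014, -1.0]] q [-0.05  0.37  0.49  1.92 -0.23  0.93  0.71]
```

View pics/t32.png

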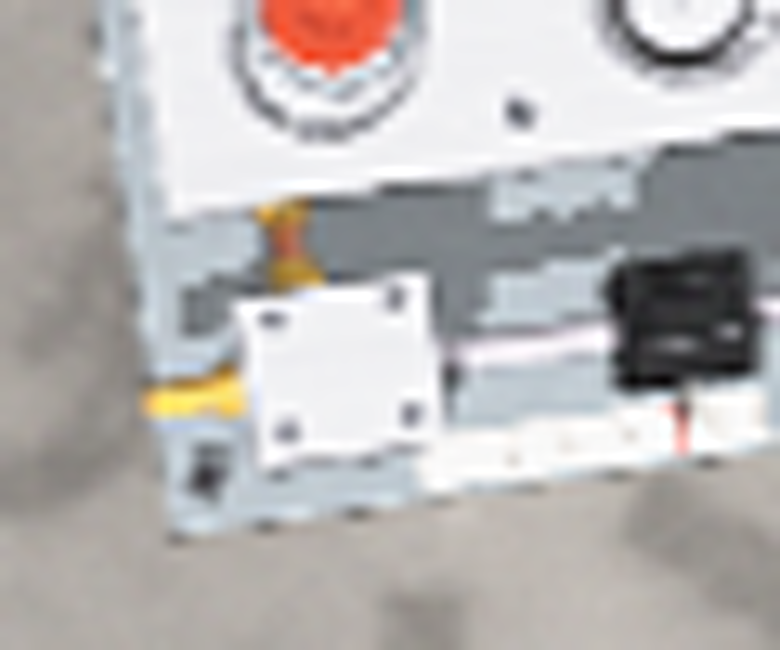

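View pics/s32.png

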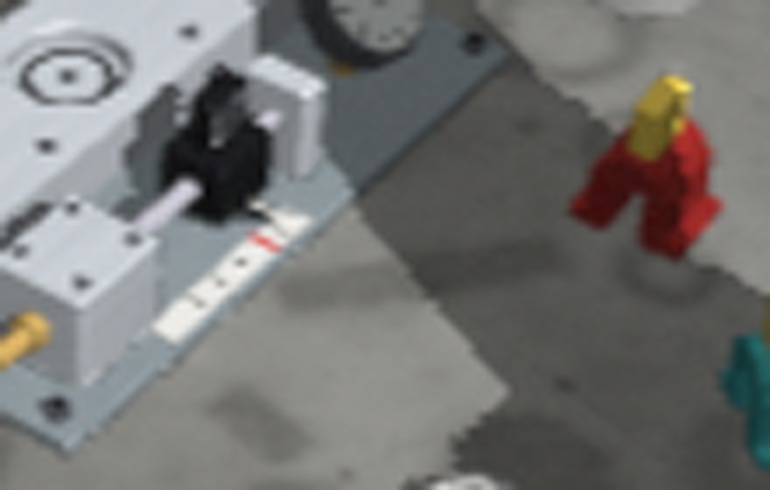

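```bash
python3 - <<'E'
from h import *
for c in('top','scene'):
    d=load(c);hsv=cv2.cvtColor(d['frame'],cv2.COLOR_RGB2HSV);p=cloud(d)
    m=(np.hypot(p[...,0]-.4456,p[...,1]+.1966)<.04)&(hsv[...,0]>20)&(hsv[...,0]<35)&(hsv[...,1]>150)
    print(c,m.sum())
    if m.sum()>5: q=p[m]; print(cv2.minAreaRect(q[:,:2].astype(np.float32)*1000))
d=load('scene'); S=np.array([.0025,.0012,0])
def box(cx,cy,yaw,z,lx,ly):
    c,s=np.cos(yaw),np.sin(yaw)
    return [(cx+c*a-s*b,cy+s*a+c*b,z) for a,b in((-lx,-ly),(lx,-ly),(lx,ly),(-lx,ly),(-lx,-ly))]
C=np.array([.4445,-.197,0])-S
overlay(d,[(box(C[0],C[1],.2,.06,.006,.013),(255,0,0)),(box(C[0],C[1],.2,0,.024,.018),(255,255,0))],310,140,370,195,13,'s33')
E
```

```text
top 30
((446.315185546875, -197.79139709472656), (9.4044828414917, 23.370378494262695), 0.8625001311302185)
scene 53
((440.38409423828125, -197.6168975830078), (9.352091789245605, 29.14449119567871), 15.113662719726562)
```

View pics/s33.png

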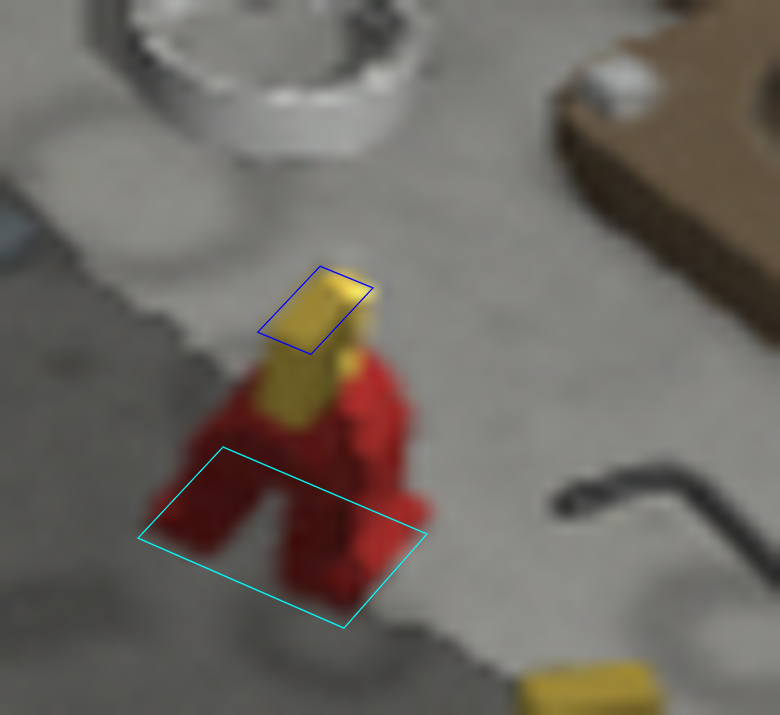

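```bash
python3 - <<'E'
from h import *
print(delta(.4462,-.205,.09))
E
```

```text
[ 0.91 -3.12  7.14]
```

Request:
arm_command(
  deltas=[
    {"xyz":[0.5,-1.5,1],"turn":0,"jaw":110},
    {"xyz":[0.9,-3.1,3],"turn":0,"jaw":110},
    {"xyz":[0.9,-3.1,6],"turn":0,"jaw":110},
    {"xyz":[0.9,-3.1,7],"turn":0,"jaw":110},
    {"xyz":[0.9,-3.1,7],"turn":0,"jaw":110},
  ],
)

```text
clock: 30.9
position: [0.4459, -0.2036, 0.0893]
ee_rot: [-2.024, -2.368, -0.004]
force: [0.5, 0.2, 0.9]
width: 0.572
```

```bash
python3 - <<'E'
from h import *
st();print(delta(.4462,-.205,.048))
d=snap('scene');crop(d,290,120,370,200,8,'s34')
E
```

```text
t 30.9 pos [ 0.4459 -0.2036  0.0893] w 0.572 F [0.5 0.2 0.9]
[[-0.156, 0.988, -0.019], [0.988, 0.156, 0.019], [0.022, -0.015, -1.0]] q [-0.01  0.43  0.45  2.06 -0.29  0.74  0.78]
[-0.24  0.07  4.13]
```

View pics/s34.png

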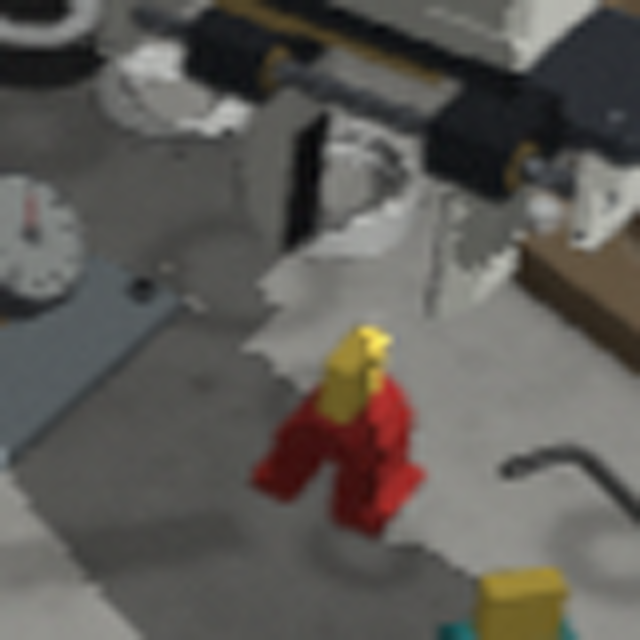

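Request:
arm_command(
  deltas=[
    {"xyz":[-0.2,0.05,1.5],"turn":0,"jaw":110},
    {"xyz":[-0.2,0.05,3],"turn":0,"jaw":110},
    {"xyz":[-0.2,0.05,4.1],"turn":0,"jaw":110},
    {"xyz":[-0.2,0.05,4.1],"turn":0,"jaw":110},
    {"xyz":[-0.2,0.05,4.1],"turn":0,"jaw":110},
  ],
)

```text
clock: 31.37
position: [0.448, -0.2056, 0.0505]
ee_rot: [-2.025, -2.37, -0.006]
force: [0.1, 0.0, -0.1]
width: 0.569
```

```bash
python3 - <<'E'
from h import *
st();print(delta(.4462,-.205,.048))
d=snap('scene');crop(d,290,120,370,200,8,'s35')
E
```

```text
t 31.37 pos [ 0.448  -0.2056  0.0505] w 0.569 F [ 0.1  0.  -0.1]
[[-0.156, 0.988, -0.016], [0.988, 0.156, 0.018], [0.021, -0.013, -1.0]] q [ 0.03  0.49  0.41  2.08 -0.33  0.65  0.82]
[ 0.08 -0.17  0.25]
```

View pics/s35.png

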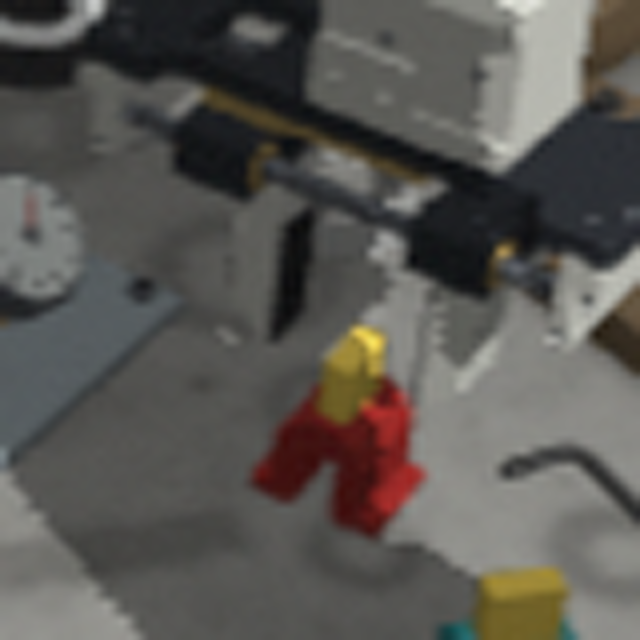

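Request:
arm_command(
  deltas=[
    {"xyz":[0,-0.1,0.25],"turn":0,"jaw":150},
    {"xyz":[0,-0.1,0.25],"turn":0,"jaw":200},
    {"xyz":[0,-0.1,0.25],"turn":0,"jaw":240},
    {"xyz":[0,-0.1,0.25],"turn":0,"jaw":240},
    {"xyz":[0,-0.1,0.25],"turn":0,"jaw":240},
  ],
  force=30,
)

```text
clock: 31.83
position: [0.4473, -0.2059, 0.0486]
ee_rot: [-2.026, -2.371, -0.006]
force: [-0.7, -0.4, -0.2]
width: 0.258
```

Request:
arm_command(
  deltas=[
    {"xyz":[0,0,0],"turn":0,"jaw":240},
    {"xyz":[0,0,0],"turn":0,"jaw":240},
    {"xyz":[0,0,0],"turn":0,"jaw":240},
    {"xyz":[0,0,0],"turn":0,"jaw":240},
    {"xyz":[0,0,0],"turn":0,"jaw":240},
  ],
)

```text
clock: 32.25
position: [0.4473, -0.2059, 0.0486]
ee_rot: [-2.026, -2.371, -0.006]
force: [-0.7, 0.0, 3.1]
width: 0.13
```

Request:
arm_command(
  deltas=[
    {"xyz":[0,0,0],"turn":0,"jaw":240},
    {"xyz":[0,0,0],"turn":0,"jaw":240},
    {"xyz":[0,0,0],"turn":0,"jaw":240},
  ],
)

```text
clock: 32.5
position: [0.4473, -0.2059, 0.0486]
ee_rot: [-2.026, -2.371, -0.006]
force: [-0.7, 0.5, 0.9]
width: 0.126
```

```bash
python3 - <<'E'
from h import *
st()
d=snap('scene');crop(d,290,120,370,200,8,'s36')
E
```

```text
t 32.5 pos [ 0.4473 -0.2059  0.0486] w 0.126 F [-0.7  0.5  0.9]
[[-0.156, 0.988, -0.015], [0.988, 0.156, 0.018], [0.02, -0.012, -1.0]] q [ 0.03  0.49  0.41  2.09 -0.34  0.65  0.83]
```

View pics/s36.png

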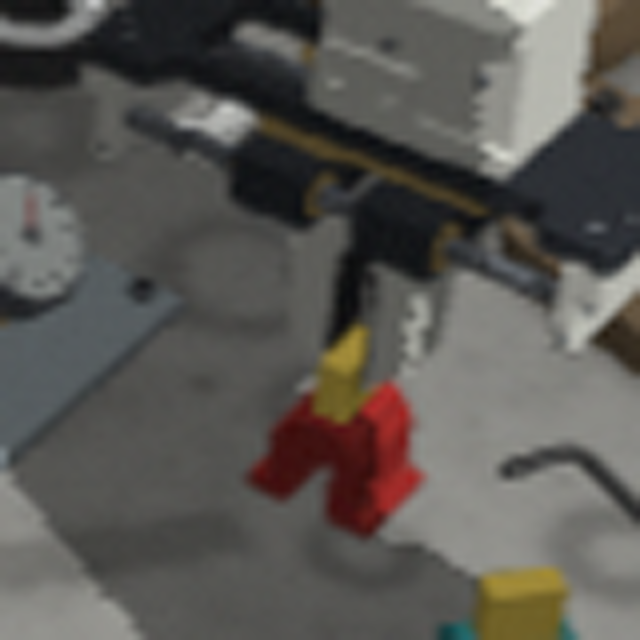

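Request:
arm_command(
  deltas=[
    {"xyz":[0,0,-3],"turn":0,"jaw":240},
    {"xyz":[0,0,-6],"turn":0,"jaw":240},
    {"xyz":[0,0,-9],"turn":0,"jaw":240},
    {"xyz":[0,0,-9],"turn":0,"jaw":240},
    {"xyz":[0,0,-9],"turn":0,"jaw":240},
  ],
)

```text
clock: 32.97
position: [0.4496, -0.2078, 0.1397]
ee_rot: [-2.027, -2.373, -0.009]
force: [0.4, 0.1, -2.3]
width: 0.13
```

```bash
python3 - <<'E'
from h import *
st()
d=snap('scene');crop(d,250,100,370,200,6,'s37')
d=snap('top')
f=lambda a,b:(240+(a+.5)/13-.5,150+(b+.5)/13-.5)
L=world(d,*f(440,360),.052);Rr=world(d,*f(612,325),.048);ln=world(d,*f(682,430),.0085)
off=np.array([-.0013,-.0015,0]); u=np.array([-.155,.988,0])
for n,p in(('body',L),('carr',Rr),('line',ln)): print(n,(p+off).round(4),'s=',round((p+off)@u,4))
b=np.array([.6334,-.0722,0]);print('b',b@u)
crop(d,240,150,300,200,13,'t37')
E
```

```text
t 32.97 pos [ 0.4496 -0.2078  0.1397] w 0.13 F [ 0.4  0.1 -2.3]
[[-0.156, 0.988, -0.012], [0.988, 0.156, 0.018], [0.019, -0.009, -1.0]] q [-0.05  0.35  0.49  2.01 -0.23  0.85  0.74]
body [ 0.5386 -0.011   0.052 ] s= -0.0944
carr [ 0.5479 -0.0531  0.048 ] s= -0.1374
line [ 0.525  -0.0744  0.0085] s= -0.1549
b -0.1695106
```

View pics/s37.png

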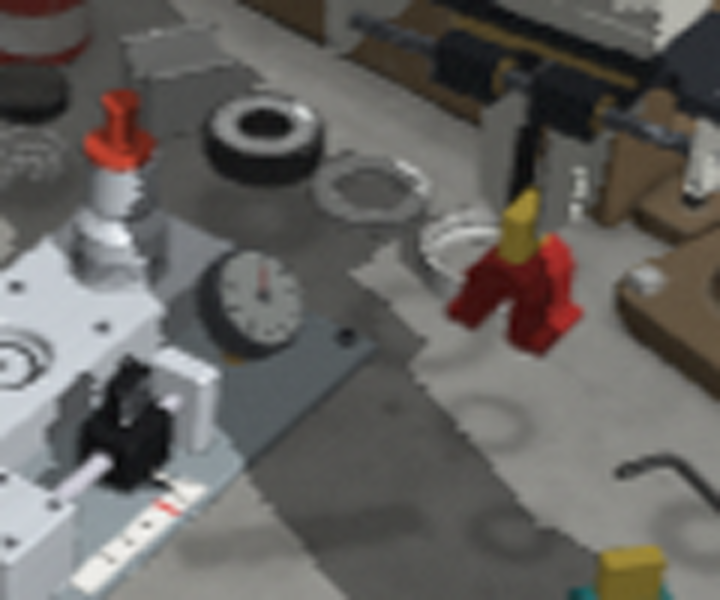

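View pics/t37.png

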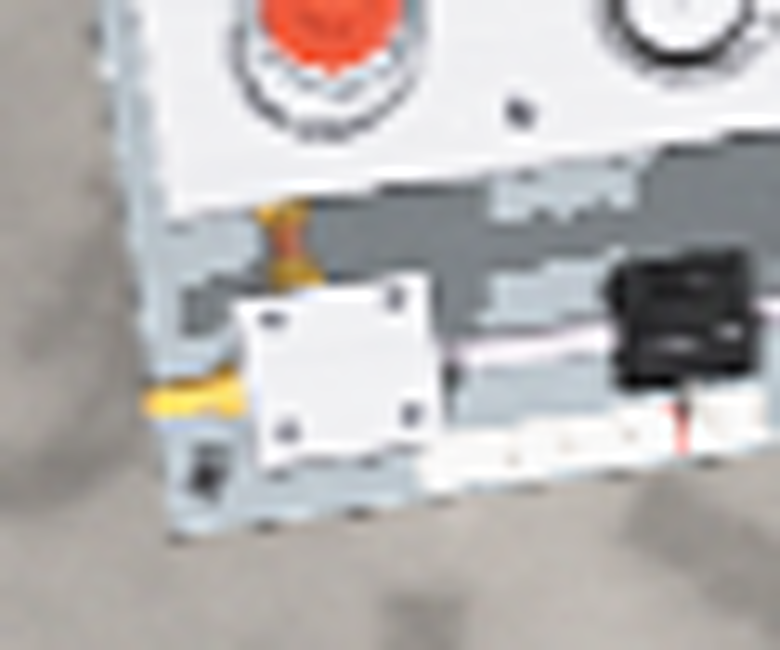

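```bash
python3 - <<'E'
from h import *
print(delta(.5456,-.0391,.14))
E
```

```text
[15.07 12.26 -0.07]
```

Request:
arm_command(
  deltas=[
    {"xyz":[3,2.5,0],"turn":0,"jaw":240},
    {"xyz":[6,5,0],"turn":0,"jaw":240},
    {"xyz":[9,7.5,0],"turn":0,"jaw":240},
    {"xyz":[12,10,0],"turn":0,"jaw":240},
    {"xyz":[15,12.2,0],"turn":0,"jaw":240},
  ],
)

```text
clock: 33.48
position: [0.5451, -0.0378, 0.1376]
ee_rot: [-2.024, -2.369, -0.003]
force: [1.3, -0.1, -1.7]
width: 0.121
```

Request:
arm_command(
  deltas=[
    {"xyz":[0,0,0],"turn":0,"jaw":240},
    {"xyz":[0,0,0],"turn":0,"jaw":240},
    {"xyz":[0,0,0],"turn":0,"jaw":240},
  ],
)

```text
clock: 33.73
position: [0.5439, -0.0381, 0.136]
ee_rot: [-2.022, -2.368, 0.001]
force: [-0.4, -0.1, -1.2]
width: 0.131
```

```bash
python3 - <<'E'
from h import *
st();print(delta(.5456,-.0391,.10))
d=snap('scene');crop(d,210,110,290,200,7,'s38')
E
```

```text
t 33.73 pos [ 0.5439 -0.0381  0.136 ] w 0.131 F [-0.4 -0.1 -1.2]
[[-0.157, 0.987, -0.022], [0.987, 0.157, 0.018], [0.021, -0.019, -1.0]] q [-0.34  0.43  0.44  1.89 -0.25  0.9   0.39]
[-0.21  0.22  3.59]
```

View pics/s38.png

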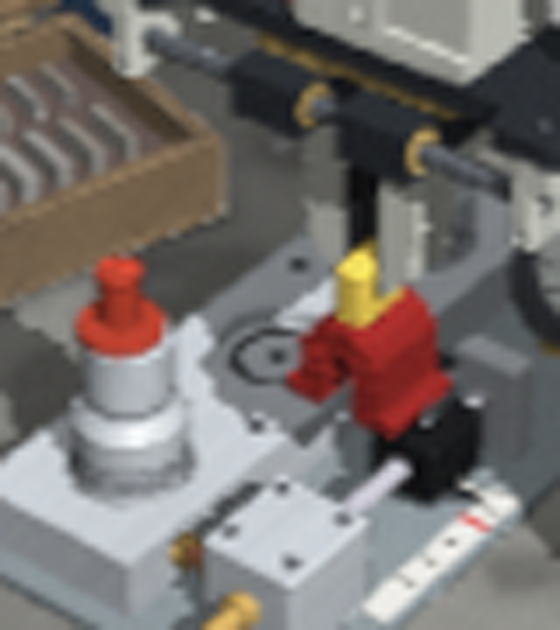

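Request:
arm_command(
  deltas=[
    {"xyz":[-0.2,0.2,1],"turn":0,"jaw":240},
    {"xyz":[-0.2,0.2,2],"turn":0,"jaw":240},
    {"xyz":[-0.2,0.2,3],"turn":0,"jaw":240},
    {"xyz":[-0.2,0.2,3.4],"turn":0,"jaw":240},
    {"xyz":[-0.2,0.2,3.4],"turn":0,"jaw":240},
  ],
)

```text
clock: 34.2
position: [0.5442, -0.0404, 0.1007]
ee_rot: [-2.024, -2.364, 0.003]
force: [0.2, -0.5, -0.8]
width: 0.125
```

```bash
cat >> h.py <<'E'
def box(cx,cy,yaw,z,lx,ly):
    c,s=np.cos(yaw),np.sin(yaw)
    return [(cx+c*a-s*b,cy+s*a+c*b,z) for a,b in((-lx,-ly),(lx,-ly),(lx,ly),(-lx,ly),(-lx,-ly))]
E
python3 - <<'E'
from h import *
st();print(delta(.5456,-.0391,.0596))
d=snap('scene');o=observe()['position']; S=np.array([.0022,.0016,0])
zf=o[2]-.0486; u=np.array([-.155,.988,0])
C=o+.007*u-S
# rod & gap edges
n=np.array([.988,.155,0])
def P(s,z): 
    q=n*.5329+u*s-S; q[2]=z; return q
print('feet z',zf)
overlay(d,[(box(C[0],C[1],.155,zf,.024,.018),(255,255,0)),(box(C[0],C[1],.155,zf+.06,.006,.013),(255,0,0)),([P(-.0944,.0385),P(-.1374,.0385)],(0,255,0)),([P(-.1162,.034),P(-.1162,.045)],(0,255,0))],220,125,290,195,11,'s39')
E
```

```text
t 34.2 pos [ 0.5442 -0.0404  0.1007] w 0.125 F [ 0.2 -0.5 -0.8]
[[-0.154, 0.988, -0.024], [0.988, 0.154, 0.018], [0.021, -0.021, -1.0]] q [-0.32  0.48  0.42  1.91 -0.28  0.83  0.42]
[0.01 0.24 4.11]
feet z 0.05296381592084893
```

View pics/s39.png

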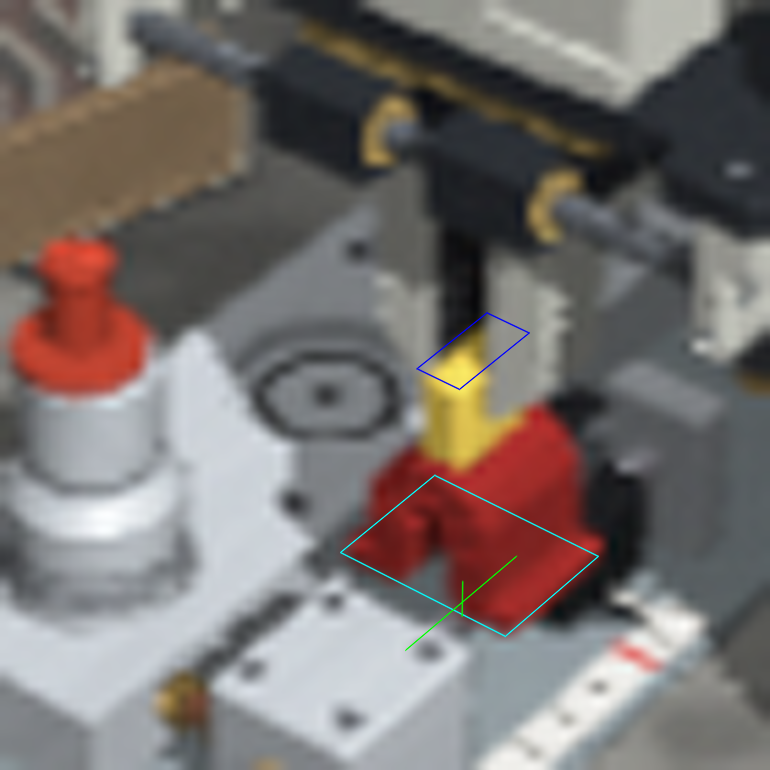

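Request:
arm_command(
  deltas=[
    {"xyz":[0.15,0.2,0],"turn":0,"jaw":240},
    {"xyz":[0.15,0.2,0],"turn":0,"jaw":240},
    {"xyz":[0.15,0.2,0.4],"turn":0,"jaw":240},
    {"xyz":[0.15,0.2,0.8],"turn":0,"jaw":240},
    {"xyz":[0.15,0.2,0.8],"turn":0,"jaw":240},
  ],
)

```text
clock: 34.67
position: [0.5459, -0.0382, 0.0928]
ee_rot: [-2.023, -2.365, 0.003]
force: [0.1, 0.1, -2.4]
width: 0.128
```

```bash
python3 - <<'E'
from h import *
st();o=observe()['position'];print('n',o[:2]@[.988,.155],'s',o[:2]@[-.155,.988])
E
```

```text
t 34.67 pos [ 0.5459 -0.0382  0.0928] w 0.128 F [ 0.1  0.1 -2.4]
[[-0.154, 0.988, -0.023], [0.988, 0.155, 0.018], [0.021, -0.02, -1.0]] q [-0.32  0.5   0.42  1.92 -0.29  0.81  0.42]
n 0.5334137617616702 s -0.1223600798235215
```

Request:
arm_command(
  deltas=[
    {"xyz":[0,0,0.4],"turn":0,"jaw":240},
    {"xyz":[0,0,0.8],"turn":0,"jaw":240},
    {"xyz":[0,0,1.2],"turn":0,"jaw":240},
    {"xyz":[0,0,1.2],"turn":0,"jaw":240},
  ],
)

```text
clock: 35.0
position: [0.545, -0.0379, 0.0799]
ee_rot: [-2.023, -2.364, 0.004]
force: [0.2, -0.2, -1.6]
width: 0.125
```

```bash
python3 - <<'E'
from h import *
st();o=observe()['position'];print('n',o[:2]@[.988,.155],'s',o[:2]@[-.155,.988])
d=snap('scene');crop(d,220,125,290,195,11,'s40')
E
```

```text
t 35.0 pos [ 0.545  -0.0379  0.0799] w 0.125 F [ 0.2 -0.2 -1.6]
[[-0.155, 0.988, -0.025], [0.988, 0.155, 0.018], [0.021, -0.022, -1.0]] q [-0.31  0.51  0.41  1.93 -0.3   0.79  0.43]
n 0.5326093040070915 s -0.12192053947948159
```

View pics/s40.png

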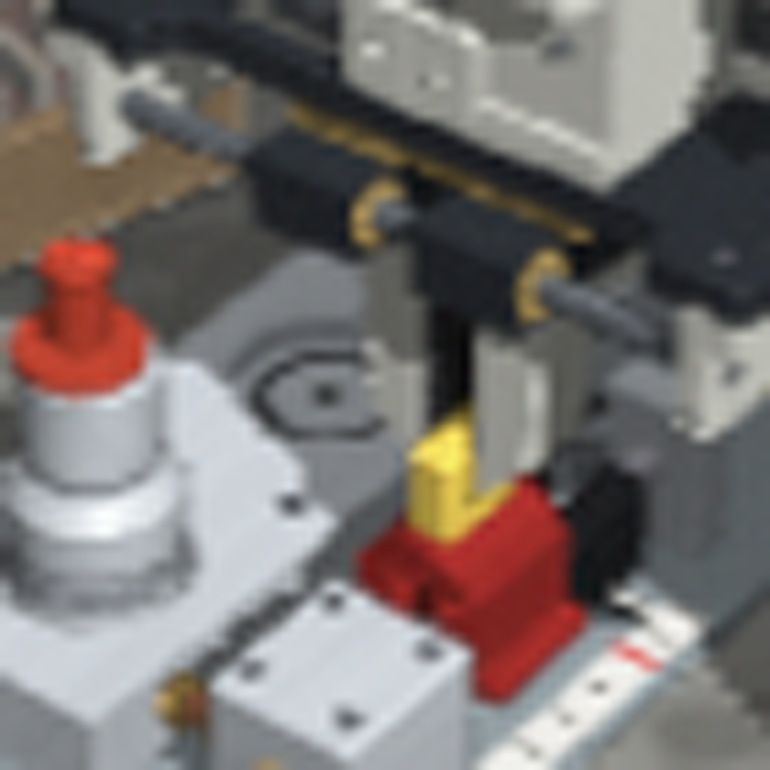

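Request:
arm_command(
  deltas=[
    {"xyz":[-0.08,0.06,0.4],"turn":0,"jaw":240},
    {"xyz":[-0.1,0.06,0.8],"turn":0,"jaw":240},
    {"xyz":[-0.1,0.08,1.1],"turn":0,"jaw":240},
    {"xyz":[-0.1,0.08,1.1],"turn":0,"jaw":240},
  ],
)

```text
clock: 35.38
position: [0.5455, -0.0386, 0.0685]
ee_rot: [-2.022, -2.364, 0.005]
force: [-0.5, -0.1, -1.0]
width: 0.126
```

```bash
python3 - <<'E'
from h import *
st();o=observe()['position'];print('n',o[:2]@[.988,.155],'s',o[:2]@[-.155,.988])
d=snap('scene');crop(d,220,125,290,195,11,'s41')
E
```

```text
t 35.38 pos [ 0.5455 -0.0386  0.0685] w 0.126 F [-0.5 -0.1 -1. ]
[[-0.154, 0.988, -0.026], [0.988, 0.155, 0.018], [0.021, -0.022, -1.0]] q [-0.3   0.53  0.4   1.94 -0.31  0.76  0.44]
n 0.5329296207559067 s -0.12271582510514085
```

View pics/s41.png

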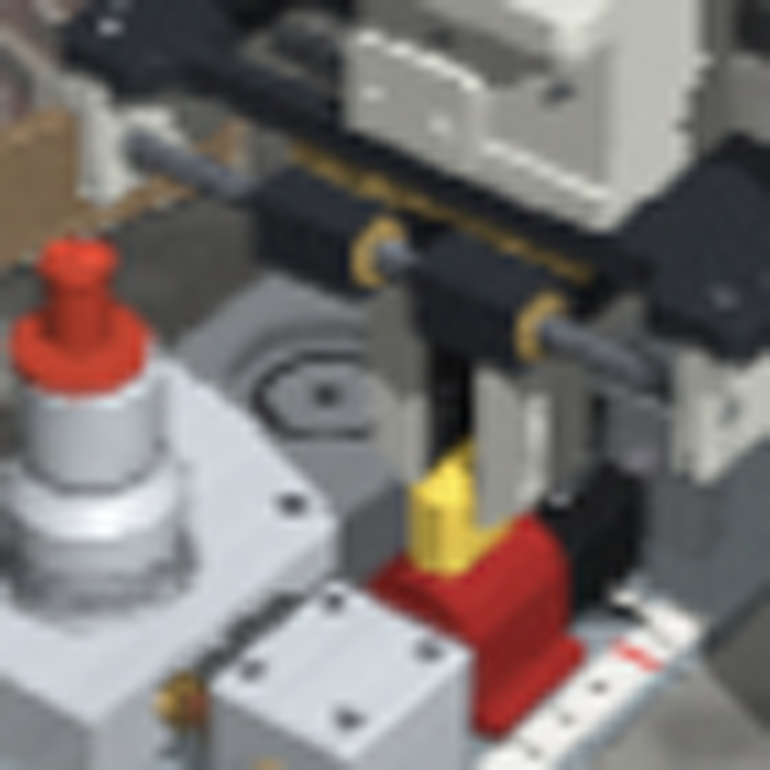

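Request:
arm_command(
  deltas=[
    {"xyz":[0,0.02,0.3],"turn":0,"jaw":240},
    {"xyz":[0,0.02,0.6],"turn":0,"jaw":240},
    {"xyz":[0,0.02,0.8],"turn":0,"jaw":240},
    {"xyz":[0,0.02,0.8],"turn":0,"jaw":240},
  ],
)

```text
clock: 35.77
position: [0.5452, -0.0384, 0.0604]
ee_rot: [-2.022, -2.363, 0.005]
force: [-0.3, -1.2, -2.6]
width: 0.129
```

```bash
python3 - <<'E'
from h import *
st();o=observe()['position'];print('n',o[:2]@[.988,.155],'s',o[:2]@[-.155,.988])
d=snap('scene');crop(d,220,125,290,195,11,'s42')
E
```

```text
t 35.77 pos [ 0.5452 -0.0384  0.0604] w 0.129 F [-0.3 -1.2 -2.6]
[[-0.154, 0.988, -0.026], [0.988, 0.155, 0.018], [0.021, -0.023, -1.0]] q [-0.3   0.54  0.39  1.94 -0.32  0.75  0.45]
n 0.5327383508908828 s -0.12247234974311376
```

View pics/s42.png

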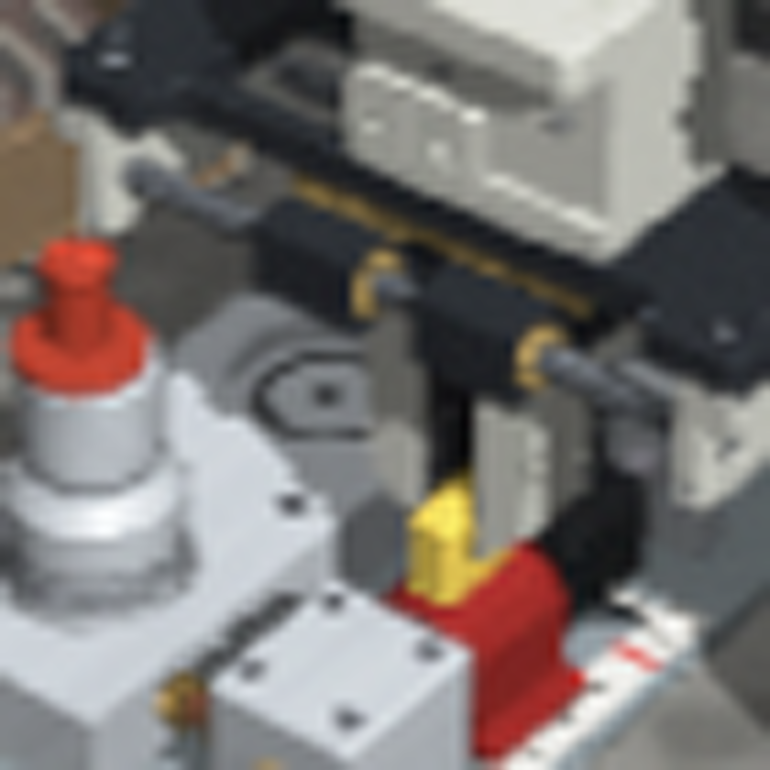

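Request:
arm_command(
  deltas=[
    {"xyz":[0,0,0.05],"turn":0,"jaw":200},
    {"xyz":[0,0,0.05],"turn":0,"jaw":180},
    {"xyz":[0,0,0.05],"turn":0,"jaw":150},
    {"xyz":[0,0,0.05],"turn":0,"jaw":130},
    {"xyz":[0,0,0.05],"turn":0,"jaw":130},
  ],
)

```text
clock: 36.23
position: [0.5455, -0.0384, 0.0602]
ee_rot: [-2.022, -2.364, 0.005]
force: [0.3, -0.8, 0.3]
width: 0.438
```

Request:
arm_command(
  deltas=[
    {"xyz":[0,0,-1],"turn":0,"jaw":130},
    {"xyz":[0,0,-3],"turn":0,"jaw":130},
    {"xyz":[0,0,-6],"turn":0,"jaw":130},
    {"xyz":[0,0,-9],"turn":0,"jaw":130},
    {"xyz":[0,0,-11],"turn":0,"jaw":130},
  ],
)

```text
clock: 36.65
position: [0.5491, -0.0409, 0.1736]
ee_rot: [-2.025, -2.365, 0.002]
force: [1.5, 0.1, 0.1]
width: 0.49
```

Request:
arm_command(
  deltas=[
    {"xyz":[-3,-3,0],"turn":0,"jaw":130},
    {"xyz":[-6,-6,0],"turn":0,"jaw":130},
    {"xyz":[-9,-9,0],"turn":0,"jaw":130},
    {"xyz":[-12,-11,0],"turn":0,"jaw":130},
    {"xyz":[-14,-12,0],"turn":0,"jaw":130},
  ],
)

```text
clock: 37.07
position: [0.4491, -0.2013, 0.1742]
ee_rot: [-2.03, -2.361, 0.003]
force: [1.4, -0.4, 0.5]
width: 0.487
```

```bash
python3 - <<'E'
from h import *
st()
d=snap('scene','s43f');crop(d,200,90,310,200,7,'s43')
d=snap('top');crop(d,240,120,345,200,7.5,'t43')
E
```

```text
t 37.07 pos [ 0.4491 -0.2013  0.1742] w 0.487 F [ 1.4 -0.4  0.5]
[[-0.15, 0.988, -0.022], [0.988, 0.15, 0.017], [0.02, -0.02, -1.0]] q [-0.1   0.31  0.53  1.97 -0.2   0.94  0.69]
```

View pics/s43.png

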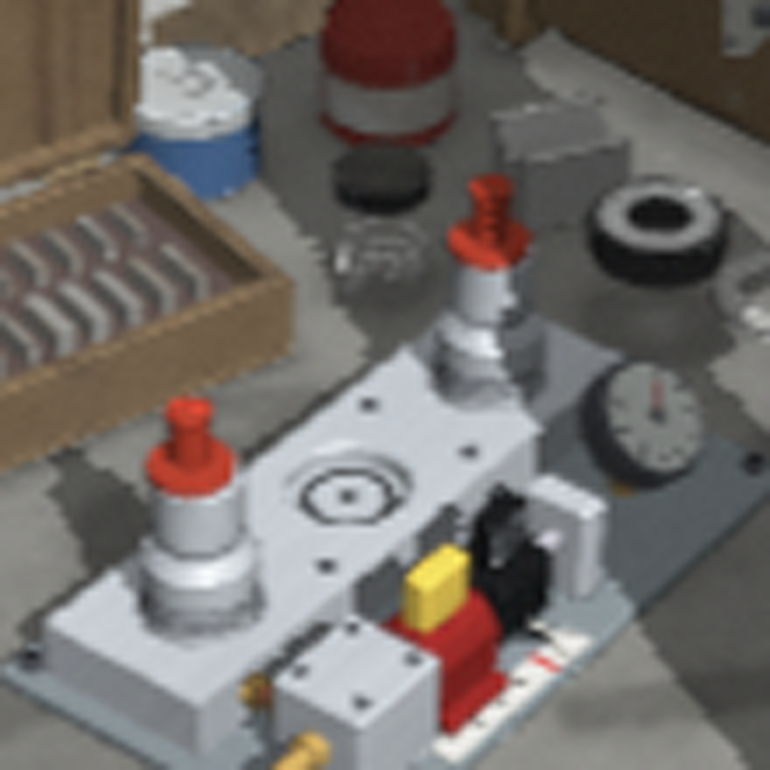

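View pics/t43.png

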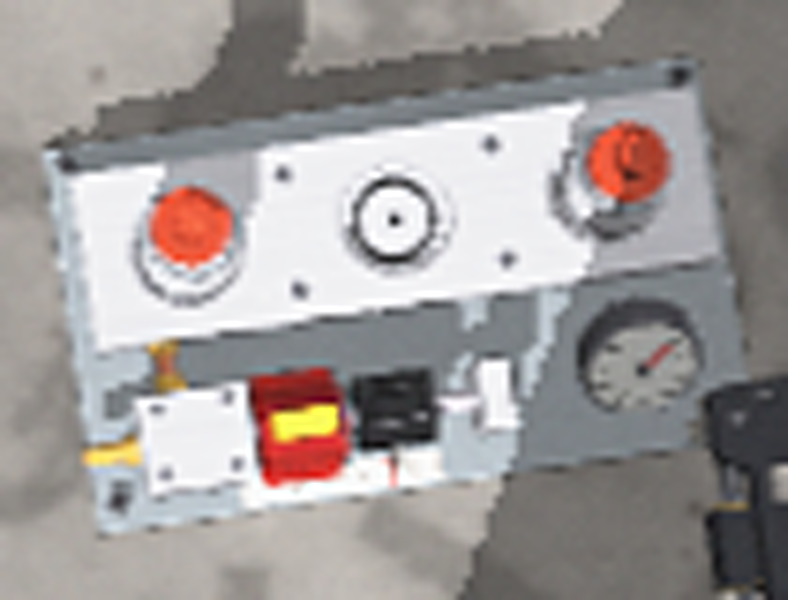

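View pics/s43f.png

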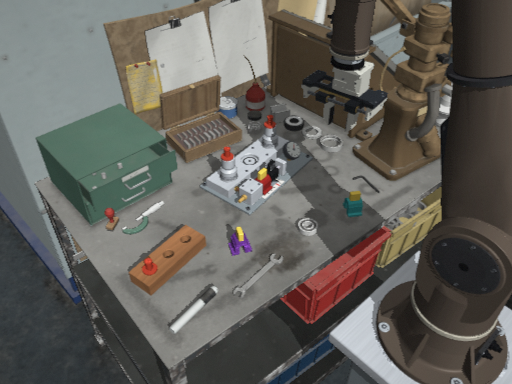

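```bash
python3 - <<'E'
from h import *
for c in('top','scene'):
    p=cloud(snap(c))
    for n,x,y in(('fin',.541,-.032),('st_a',.619,.017),('st_c',.647,-.161)):
        m=np.hypot(p[...,0]-x,p[...,1]-y)<.012; print(c,n,np.percentile(p[m][:,2],[50,90]).round(4))
print(np.abs(observe()['dq']).max())
sign_off()
E
```

```text
top fin [0.0671 0.0725]
top st_a [0.1226 0.1274]
top st_c [0.1079 0.1261]
scene fin [0.0602 0.0702]
scene st_a [0.1113 0.1247]
scene st_c [0.1115 0.1243]
0.029588546976219605
the job is handed in; nothing more can be done
```

I finished the job and handed it in at about 37 s on the robot's clock. `sign_off()` gives no verdict, so the results below come from my own last checks.

- **Oilers and stoppers:** Only two oilers were on the bench. They stand in the left and right seats, each with a stopper pressed in until I felt contact (about 6 N and 14 N). The spare stopper is still in its block.
- **Air valve:** I slid the grip about 42 mm, and the overhead picture shows the pointer on the red line. It never went beyond that.
- **Lock collar:** The red collar hangs on the rod, gap down, between the valve body and the grip. It was still in place after the gripper let go and moved away.
- **Depth readings:** At the last look the collar fin top read 70–73 mm (71 mm expected). The stopper tops read 124–127 mm (125 mm expected).
- **Bystanders:** As far as the last full view shows, none of the other things on the bench had moved.

**Camera disagreement:** The two cameras disagreed by 3–5 mm in places, so I set positions from where the gripper touched parts instead. The gripper had also tilted by about 1.8° by the end, which caused no visible trouble.

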